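Check the altar jars' caps, shelve them, fit the keeper collar and light the lantern

ROBOT

A 7-joint arm with a two-finger parallel gripper is mounted at the origin on the work surface. World frame = base frame: x ahead of the robot, y to its left, z up, the work surface at z = 0. Lengths are in m, angles in rad, forces in N, time in s.
With the tool pointing down it reaches from about 0.4 to 0.875 m from the base axis. Payload 6.5 kg.
Tool frame: the origin (TCP) lies midway between the tips of the shut fingers; the grasp point (between the pads) lies 19 mm behind it (robot.grip_point_offset is the distance from the TCP to the grasp point, in m); z points along the fingers, x is the direction in which the jaws open and shut, and the axes are right-handed (so a half turn about z gives the same grasp; the last joint's range is limited). The gripper opens to 88 mm and grips with 3 to 60 N. Pads are 18 mm wide; open, the fingers measure 123 mm over their backs; the gripper's body (75 mm by 187 mm) begins 45 mm behind the grasp point.
Start: joints at [-1.356, 0.536, -0.004, 1.538, 0.003, 1.067, -0.071], TCP at [0.18, 0.625, 0.239] pointing down, gripper open.
Joint ranges: [-2.7, 2.7], [-0.37, 2.16], [-1.27, 1.26], [0.24, 2.4], [-1.31, 4.45], [0.19, 1.91], [-2.76, 2.76]. Speed limits (rad/s): [2.39, 2.39, 3.14, 3.14, 3.14, 3.14, 3.14].

INTERFACE

Orientations are given as a rotation vector (axis times angle).
In Python, from rig import robot gives the robot as it stands.
- The arm moves only by the tool carry_out, never from a script. Its argument "targets" is a list of rows, each a list of 7 numbers: the closure, from -1 (fully open) to 1 (shut), then the shift along the world's x, y, z in units of 0.1 m (1.0 is 0.1 m), then the turn, a rotation vector about the world's x, y, z in units of 90 degrees (1.0 is 90 degrees). In form: [[fingers, x, y, z, rx, ry, rz], ...]. A call has exactly 10 rows; each row shifts and turns the commanded pose from where the row before left it; what a row does not reach is not made up. A row lasts 1/12 s, in which the tool goes at most 41.7 mm and 7.16 degrees, less where a joint would pass 70% of its speed; a pose out of reach is approached as far as the arm can. A call with a number of a shift or a turn outside -1 to 1 is refused whole. A call with a gripper value outside its range is refused whole. The fingers move at their own pace and stop on an object; "force" is the grip in N (left out, the last holds). Time passes only in rows, so rows that do not move let the fingers close, or fill a call up. It gives the time, the measured TCP pose, the force and the opening at its end, in the units of the state.
- robot.get_state(): the state, without advancing time (a new reading comes with each control period).
- robot.grab_frame(name): name is "side" or "top" or "wrist"; returns a dict with "image" (400x640x3 uint8, blue, green, red), "vertical_fov" (degrees; the focal length in pixels is half the picture's height over the tangent of half this angle, whatever the lens; pixels are square), "cx", "cy" (the principal point, pixels), "R" (3x3) and "t" (3): a world point X has camera coordinates R X + t. Camera axes: x right, y down, z forward; pixel columns grow to the right and rows downward; lengths in m; the calibration is good to about 2 mm. The wrist camera is an equidistant fisheye: a pixel r from the principal point sees the ray r / f radians off the axis. A picture is of the moment at which its call begins. There is no depth.
- robot.sign_off(): hands the job in, once; it reports no verdict.
The state is a dict: "time_s": time; "joints": joint angles; "dq": joint speeds; "joint_efforts": joint torques, N m; "tool_pos": TCP position; "tool_rot": TCP orientation; "force": force on the tool from outside, world axes, zero at the start; "torque": the same for the moment, N m; "finger_gap": opening from 0.0 (shut) to 1.0 (fully open).
Only numpy, scipy, OpenCV 4.12 (cv2) and the standard library are available. Lean on these libraries where they do the work, as an engineer would, in place of code of your own. Each camera call takes 0.05 s, during which the arm holds its last target. There are 200 camera calls.

TASK

Put the altar jars away on the low black shelf: some of their screw caps are loose, which shows only when you tug at them with a turn, so screw any loose cap down tight before its jar goes on the shelf. Stand the tall jars upright between the brass post and the lantern switch and the squat jars on the other side of the post, all well within the board's width; when all the jars stand there, slide the wooden keeper collar down over the post until it rests on the board, and last of all throw the toggle switch fully over to light the lantern. Leave the other altar things where they are.

Things in the scene. Friction and masses are not known exactly. Their poses are not given: they have to be found in the camera images.
- jar_a: tall round white porcelain jar with a cherrywood screw cap, body 68 mm across, 111 mm high with its cap, 0.45 to 0.65 kg, heavy in the foot; origin at the centre of its underside, z up along its axis. May be absent.
- cap_a (a joint): cherrywood screw cap of jar_a, 54 mm across, 28 mm high, underside 83 and top 111 mm above the jar's origin. Rad about the jar's axis: 0 = tight on its stop, more = unscrewed (anticlockwise from above), at most 1.4. Loose, it turns easily (0.012 N m) and stays where left; tight, it carries the jar round when turned clockwise. It never rises or comes off; a jar can be lifted by it
- jar_b: squat round white porcelain jar with a cherrywood screw cap, body 68 mm across, 77 mm high with its cap, 0.45 to 0.65 kg, heavy in the foot; origin at the centre of its underside, z up along its axis. May be absent.
- cap_b (a joint): cherrywood screw cap of jar_b, 54 mm across, 28 mm high, underside 49 and top 77 mm above the jar's origin. Rad about the jar's axis: 0 = tight on its stop, more = unscrewed (anticlockwise from above), at most 1.4. Loose, it turns easily (0.012 N m) and stays where left; tight, it carries the jar round when turned clockwise. It never rises or comes off; a jar can be lifted by it
- jar_c: tall round white porcelain jar with a cherrywood screw cap, body 68 mm across, 111 mm high with its cap, 0.45 to 0.65 kg, heavy in the foot; origin at the centre of its underside, z up along its axis. May be absent.
- cap_c (a joint): cherrywood screw cap of jar_c, 54 mm across, 28 mm high, underside 83 and top 111 mm above the jar's origin. Rad about the jar's axis: 0 = tight on its stop, more = unscrewed (anticlockwise from above), at most 1.4. Loose, it turns easily (0.012 N m) and stays where left; tight, it carries the jar round when turned clockwise. It never rises or comes off; a jar can be lifted by it
- jar_d: squat round white porcelain jar with a cherrywood screw cap, body 68 mm across, 77 mm high with its cap, 0.45 to 0.65 kg, heavy in the foot; origin at the centre of its underside, z up along its axis. May be absent.
- cap_d (a joint): cherrywood screw cap of jar_d, 54 mm across, 28 mm high, underside 49 and top 77 mm above the jar's origin. Rad about the jar's axis: 0 = tight on its stop, more = unscrewed (anticlockwise from above), at most 1.4. Loose, it turns easily (0.012 N m) and stays where left; tight, it carries the jar round when turned clockwise. It never rises or comes off; a jar can be lifted by it
- shelf: fixed black lacquered board, 18 mm thick; origin at table level under the brass post. Its x points across the board away from the robot, y along it to the switch. Board: x -65 to 65 mm, y -235 to 305 mm. Post (22 mm across, 60 mm high above the board) at x = y = 0; switch at y = 262 mm; lantern (100 mm wide, 134 mm high) behind it at x = 110, y = 255 mm
- post_top (a point): centre of the top end of the upright brass post, 60 mm above the board
- collar: loose cherrywood keeper collar, a thick ring 60 mm across with a 29 mm bore, 45 mm high, 0.12 kg; origin at the centre of its underside, z along the bore; stands upright on the table at the start
- switch (a joint): brass toggle switch of the lantern, a lever 60 mm long with a 26 mm ball at its end, on a block 70 x 50 mm, 25 mm high on the shelf; rad, 0 = leaning toward the robot side (the shelf's -x), off; 1.0 = leaning to the shelf's +x, on. It turns about an axis along the shelf's y 22 mm above the board (0.06 N m) and stays where it is left
- switch_tip (a point): free end of the toggle lever, centre of its ball
- censer: squat bronze censer with lion handles, 104 mm across, 80 mm high; bystander
- figure: gilt resin seated figure, 108 mm across, 160 mm high; bystander
- vase_l: white porcelain vase, 72 mm across, 135 mm high; bystander
- vase_r: white porcelain vase, 72 mm across, 135 mm high; bystander
- stick_box: cherrywood stick box with a sliding lid, 60 x 190 x 42 mm; bystander
- bell: brass bowl bell, 76 mm across, 46 mm high; bystander
- matchbox: cardboard matchbox, 65 x 110 x 22 mm; bystander
Things that resemble listed ones, but are neither listed nor needed, are in the scene too. What is shaped like the jar_d but blue or orange is not meant.

How it is judged:
On the way, in this order (a step that is already met when the one before it is completed fails the run):
1. all caps are tight (value of joint each of cap_a, cap_b, cap_c, cap_d below 0.1 rad), for 0.2 s.
2. all jars stand on the shelf on their sides of the post (x of jar_a in the frame of shelf between -0.045 and 0.045 m and y of jar_a in the frame of shelf between 0.045 and 0.225 m and z of jar_a in the frame of shelf between 0.013 and 0.023 m and angle between each of jar_a, jar_b, jar_c, jar_d's own z axis and vertical below 0.1 rad and linear speed of each of jar_a, jar_b, jar_c, jar_d below 0.03 m/s and x of jar_b in the frame of shelf between -0.045 and 0.045 m and y of jar_b in the frame of shelf between -0.225 and -0.045 m and z of jar_b in the frame of shelf between 0.013 and 0.023 m and x of jar_c in the frame of shelf between -0.045 and 0.045 m and y of jar_c in the frame of shelf between 0.045 and 0.225 m and z of jar_c in the frame of shelf between 0.013 and 0.023 m and x of jar_d in the frame of shelf between -0.045 and 0.045 m and y of jar_d in the frame of shelf between -0.225 and -0.045 m and z of jar_d in the frame of shelf between 0.013 and 0.023 m), for 0.2 s.
3. the collar rests on the board round the post (z of collar in the frame of shelf between 0.013 and 0.023 m and horizontal distance between collar and post_top below 0.008 m and angle between collar's own z axis and vertical below 0.1 rad), for 0.2 s.
4. the toggle is thrown over (value of joint switch above 0.85 rad), for 0.2 s.
At the end, for the whole second after the job is handed in: Caps within 0.1 rad of tight; jars upright (0.1 rad) on the board, axis within 45 mm of its centre line, tall ones 45 to 225 mm from the post toward the switch, squat ones as far on the other side; collar round the post resting on the board (within 5 mm); toggle past 0.85 rad; all at rest (all of step 1 and all of step 2 and all of step 3 and value of joint switch above 0.85 rad); the robot touches nothing.
It fails at once if a jar is set down on the shelf while its cap is still loose (over 0.2 rad) ((value of joint cap_a above 0.2 rad and z of jar_a in the frame of shelf above 0.012 m and contact force between jar_a and shelf above 1 N) or (value of joint cap_b above 0.2 rad and z of jar_b in the frame of shelf above 0.012 m and contact force between jar_b and shelf above 1 N) or (value of joint cap_c above 0.2 rad and z of jar_c in the frame of shelf above 0.012 m and contact force between jar_c and shelf above 1 N) or (value of joint cap_d above 0.2 rad and z of jar_d in the frame of shelf above 0.012 m and contact force between jar_d and shelf above 1 N)).
It fails at once if another altar thing is pushed more than 40 mm or toppled ((distance of censer from where it was at the start of the episode above 0.04 m or angle between censer's own z axis and vertical above 0.5 rad) or (distance of figure from where it was at the start of the episode above 0.04 m or angle between figure's own z axis and vertical above 0.5 rad) or (distance of vase_l from where it was at the start of the episode above 0.04 m or angle between vase_l's own z axis and vertical above 0.5 rad) or (distance of vase_r from where it was at the start of the episode above 0.04 m or angle between vase_r's own z axis and vertical above 0.5 rad) or (distance of stick_box from where it was at the start of the episode above 0.04 m or angle between stick_box's own z axis and vertical above 0.5 rad) or (distance of bell from where it was at the start of the episode above 0.04 m or angle between bell's own z axis and vertical above 0.5 rad) or (distance of matchbox from where it was at the start of the episode above 0.04 m or angle between matchbox's own z axis and vertical above 0.5 rad)).
Of jar_a, jar_b, jar_c, jar_d only 3 to 4 are there at a start; the rules pass over those that are not, and their reading is None.
At some moment in a run one of jar_a, jar_b, jar_c, jar_d, collar may be knocked a few centimetres aside while the robot is not near it.
It also fails if it takes over 200 s, if anything falls off the work surface, if the arm or the gripper's body presses on something with over 40 N, if the wrist force passes 120 N, or if a joint passes its speed limit or range.

## Working session

There is one attempt and no reset: what is moved stays moved. The work goes in short steps, Python scripts to look and compute and a tool call to move; the robot and the scene stay as the last step left them, time stands still between calls to the robot, and variables do not carry over. Pictures are saved under pics/ and viewed, about 12 in all and at most 16, crops included, and the job is handed in when it is done.

Besides the shell and the picture viewer there is one more tool, called as name(argument=value, ...) on one line, values as JSON. carry_out: Moves the arm, as the interface text tells. Shifts and turns lie within -1 to 1; 1 stands for 0.1 m of shift or 90 degrees of turn. Its arguments: {"type":"object","properties":{"targets":{"type":"array","items":{"type":"array","items":{"type":"number","minimum":-1,"maximum":1}}},"force":{"type":"number"}},"required":["targets"]}

```bash
ls; mkdir -p pics; cat > h.py <<'E'
import numpy as np, cv2
from rig import robot
def cam(n, save=None):
    f=robot.grab_frame(n)
    f['image']=np.array(f['image'],dtype=np.uint8); f['R']=np.array(f['R']); f['t']=np.array(f['t'])
    f['f']=f['image'].shape[0]/2/np.tan(np.radians(f['vertical_fov'])/2); f['fish']=n=='wrist'
    if save: cv2.imwrite('pics/'+save,f['image'])
    return f
def ray(f,u,v):
    x=(u-f['cx'])/f['f'];y=(v-f['cy'])/f['f']
    if f['fish']:
        r=np.hypot(x,y); s=np.sin(r)/max(r,1e-9); d=np.array([x*s,y*s,np.cos(r)])
    else: d=np.array([x,y,1.])
    return -f['R'].T@f['t'], f['R'].T@d
def onz(f,u,v,z):
    o,d=ray(f,u,v); return o+d*(z-o[2])/d[2]
def proj(f,X):
    c=f['R']@np.array(X)+f['t']
    if f['fish']:
        r=np.hypot(c[0],c[1]); th=np.arctan2(r,c[2]); k=th/max(r,1e-9)
    else: k=1/c[2]
    return f['cx']+f['f']*c[0]*k, f['cy']+f['f']*c[1]*k
E
python3 - <<'E'
from h import *
for n in('top','side'):
    f=cam(n,n+'0.png'); print(n,f['vertical_fov'],f['cx'],f['cy'],f['R'].round(3).tolist(),f['t'].round(3).tolist())
s=robot.get_state(); print(s)
a=cv2.imread('pics/top0.png');
E
```

```text
pics
top 51.77626789377144 315.2079547670909 202.94659533446406 [[-0.008, -1.0, 0.005], [-0.993, 0.007, -0.121], [0.121, -0.006, -0.993]] [0.033, 0.497, 1.486]
side 54.261027034057044 317.28070962412016 201.43527033935655 [[0.772, -0.635, -0.009], [-0.328, -0.386, -0.862], [0.544, 0.669, -0.506]] [-0.367, 0.264, 0.943]
{'time_s': 0.1, 'joints': array([-1.35621903,  0.5371014 , -0.0044299 ,  1.53872231,  0.00259654,
        1.06727277, -0.07121644]), 'dq': array([ 0.00020625, -0.00231613,  0.00022227, -0.00258976,  0.00060315,
        0.00111246, -0.00085514]), 'joint_efforts': array([ 2.28205783e-03, -5.72077703e+01,  9.93748605e-01, -2.52231252e+01,
       -5.61595929e-02,  1.33055021e-02,  4.71534236e-05]), 'tool_pos': array([0.17998653, 0.62403992, 0.23793991]), 'tool_rot': array([ 2.50959466e+00,  1.88820789e+00, -1.76835985e-03]), 'force': array([-0.5266015 ,  0.57726173,  0.71838012]), 'torque': array([-0.01714157, -0.00523121, -0.00562737]), 'finger_gap': 0.9998656574088561}
```

View pics/top0.png

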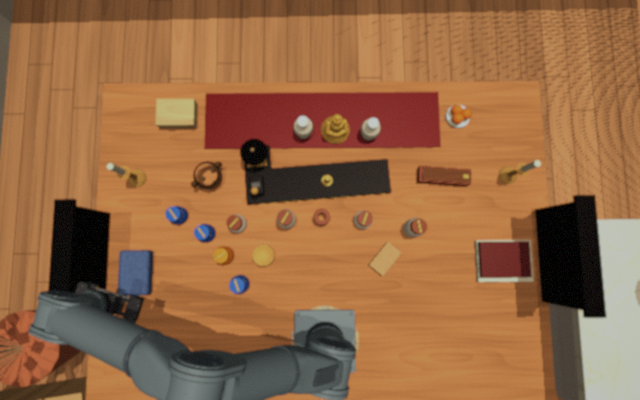

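View pics/side0.png

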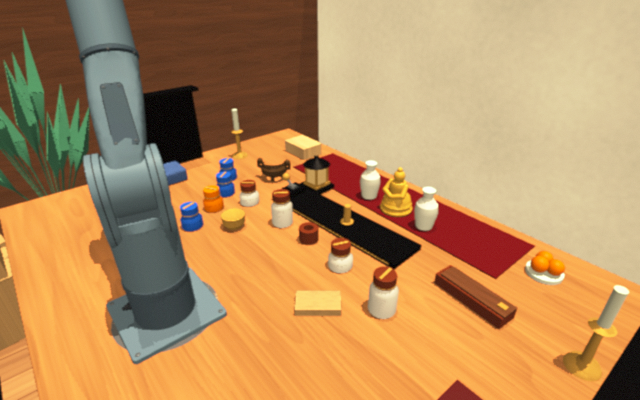

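The top view shows white jars with cherrywood caps at (236,223) squat, (286,219) tall, (363,219) squat and (415,228) tall. The blue and orange pots, at (176,214), (204,232), (239,284) and (222,256), are lookalikes. The collar is at (321,217), the post at (327,180) and the toggle near (255,188). Next I'll confirm in an enlarged crop and measure.

```bash
python3 - <<'E'
from h import *
f=cam('top'); im=f['image']
crop=cv2.resize(im[150:250,225:435],None,fx=3.8,fy=3.8,interpolation=cv2.INTER_CUBIC); cv2.imwrite('pics/crop1.png',crop)
hsv=cv2.cvtColor(im,cv2.COLOR_BGR2HSV)
for p in [(236,220),(286,215),(363,216),(415,224),(315,217),(250,240)]: print(p,hsv[p[1],p[0]])
h=hsv[...,0]; m=(((h<8)|(h>172))&(hsv[...,1]>100)&(hsv[...,2]>25)&(hsv[...,2]<190)).astype(np.uint8)
n,l,s,c=cv2.connectedComponentsWithStats(m)
for i in range(1,n):
    if 40<s[i,4]<2000: print(s[i],c[i].round(1))
b=((hsv[...,2]<45)).astype(np.uint8); b[:155]=0;b[206:]=0;b[:,:240]=0;b[:,395:]=0
b=cv2.morphologyEx(b,cv2.MORPH_CLOSE,np.ones((7,7)))
cs,_=cv2.findContours(b,0,2); cc=max(cs,key=cv2.contourArea); print(cv2.minAreaRect(cc),cv2.boxPoints(cv2.minAreaRect(cc)))
E
```

```text
(236, 220) [ 20 155 174]
(286, 215) [ 22 149 176]
(363, 216) [ 12 150 161]
(415, 224) [  8 154 159]
(315, 217) [  8 155 156]
(250, 240) [ 14 157 192]
[ 479  242   51   35 1656] [504.2 259.3]
((301.5, 178.5), (47.0, 119.0), 90.0) [[242. 155.]
 [361. 155.]
 [361. 202.]
 [242. 202.]]
```

View pics/crop1.png

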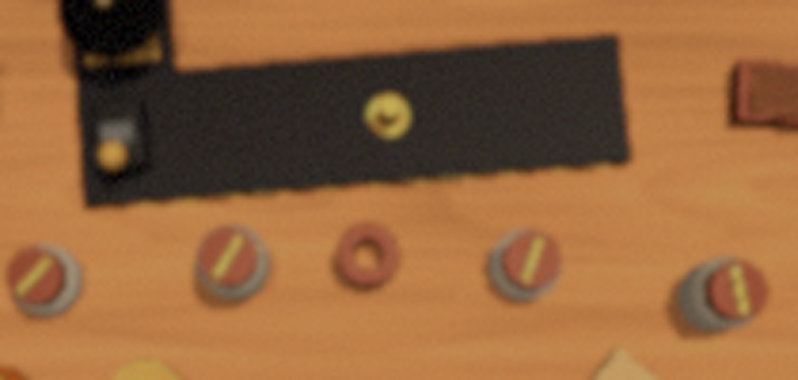

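The crop shows cap tops at crop pixels (38,276) squat, (229,256) tall, (530,257) squat and (737,289) tall. The collar is at (366,256), the post top at (388,115) and the ball at (113,155). All four white, red-capped jars are present.

```bash
python3 - <<'E'
from h import *
f=cam('top'); g=cam('side')
def P(u,v,z): return onz(f,225+u/3.8,150+v/3.8,z)
A=dict(squat1=(38,276,.077),tall1=(229,256,.111),collar=(366,256,.045),squat2=(530,257,.077),tall2=(737,289,.111),post=(388,115,.078),nl=(85,207,.018),nr=(630,162,.018),fr=(618,38,.018),ball=(113,155,.09))
for k,v in A.items():
    X=P(*v); print(k,X.round(4),'side px',np.round(proj(g,X)), 'dist',np.hypot(*X[:2]).round(3))
d=P(*A['nl'])-P(*A['nr']); print('len',np.linalg.norm(d),'yaw of shelf y',np.degrees(np.arctan2(-d[0],d[1])))
cv2.imwrite('pics/crop2.png',cv2.resize(g['image'][140:330,180:440],None,fx=3,fy=3,interpolation=cv2.INTER_CUBIC))
E
```

```text
squat1 [0.4234 0.3139 0.077 ] side px [248. 183.] dist 0.527
tall1 [0.4378 0.1338 0.111 ] side px [280. 193.] dist 0.458
collar [0.4425 0.0075 0.045 ] side px [307. 227.] dist 0.443
squat2 [ 0.4377 -0.1451  0.077 ] side px [341. 243.] dist 0.461
tall2 [ 0.4041 -0.3288  0.111 ] side px [385. 273.] dist 0.521
post [ 0.573  -0.0139  0.078 ] side px [344. 206.] dist 0.573
nl [0.4948 0.2804 0.018 ] side px [272. 195.] dist 0.569
nr [ 0.5352 -0.2526  0.018 ] side px [394. 265.] dist 0.592
fr [ 0.6593 -0.2445  0.018 ] side px [420. 245.] dist 0.703
ball [0.5349 0.2434 0.09  ] side px [286. 178.] dist 0.588
len 0.5345299662635676 yaw of shelf y 4.334619774744926
```

View pics/crop2.png

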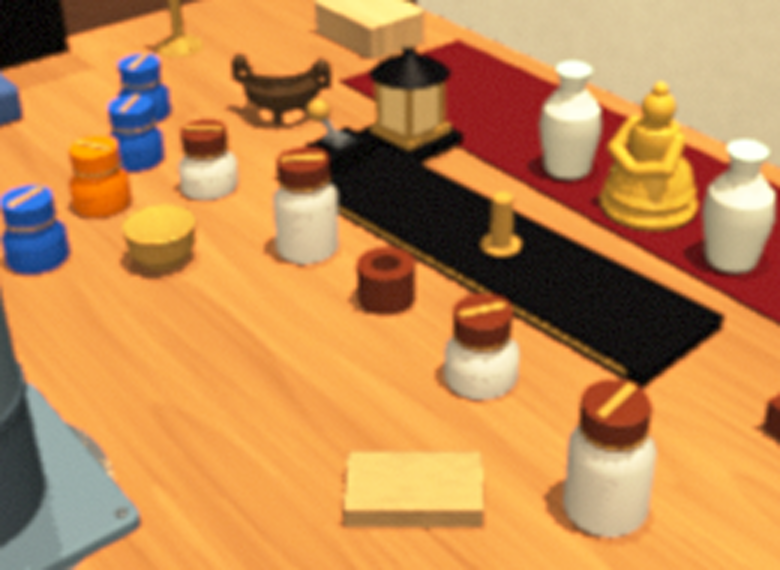

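Both views agree on the positions. I'll hover over the left squat jar first, with the jaws turned so that a 95° clockwise turn ends across the shelf.

carry_out(targets=[[-1, 0.243, -0.31, 0, 0, 0, 0.028], [-1, 0.243, -0.31, 0, 0, 0, 0.028], [-1, 0.243, -0.31, 0, 0, 0, 0.028], [-1, 0.243, -0.31, 0, 0, 0, 0.028], [-1, 0.243, -0.31, 0, 0, 0, 0.028], [-1, 0.243, -0.31, 0, 0, 0, 0.028], [-1, 0.243, -0.31, 0, 0, 0, 0.028], [-1, 0.243, -0.31, 0, 0, 0, 0.028], [-1, 0.243, -0.31, 0, 0, 0, 0.028], [-1, 0.243, -0.31, 0, 0, 0, 0.028]], force=25)

```text
time_s: 1.08
tool_pos: [0.424, 0.3128, 0.2389]
tool_rot: [2.035, 2.393, 0.001]
force: [0.0, 0.6, 0.1]
finger_gap: 1.003
```

carry_out(targets=[[-1, 0, 0, -0.2, 0, 0, 0], [-1, 0, 0, -0.2, 0, 0, 0], [-1, 0, 0, 0, 0, 0, 0], [-1, 0, 0, 0, 0, 0, 0], [-1, 0, 0, 0, 0, 0, 0], [-1, 0, 0, 0, 0, 0, 0], [-1, 0, 0, 0, 0, 0, 0], [-1, 0, 0, 0, 0, 0, 0], [-1, 0, 0, 0, 0, 0, 0], [-1, 0, 0, 0, 0, 0, 0]])

```text
time_s: 1.92
tool_pos: [0.4232, 0.3147, 0.199]
tool_rot: [2.038, 2.391, 0.001]
force: [0.6, 0.0, 0.2]
finger_gap: 1.002
```

```bash
cat >> h.py <<'E'
from scipy.spatial.transform import Rotation as Ro
def st():
    s=robot.get_state(); M=Ro.from_rotvec(s['tool_rot']).as_matrix()
    print('t',round(s['time_s'],2),'pos',np.round(s['tool_pos'],4),'xang',np.degrees(np.arctan2(M[1,0],M[0,0])).round(1),'zdir',M[:,2].round(3),'F',np.round(s['force'],1),'T',np.round(s['torque'],2),'gap',round(s['finger_gap'],3),'q7',round(s['joints'][6],2))
    return s
def caps(f,verbose=True):
    """red cap blobs in a picture"""
    hsv=cv2.cvtColor(f['image'],cv2.COLOR_BGR2HSV); h=hsv[...,0]
    m=(((h<9)|(h>172))&(hsv[...,1]>110)&(hsv[...,2]>25)&(hsv[...,2]<200)).astype(np.uint8)
    m=cv2.morphologyEx(m,cv2.MORPH_CLOSE,np.ones((5,5)))
    n,l,s,c=cv2.connectedComponentsWithStats(m); out=[]
    for i in range(1,n):
        if s[i,4]>60:
            (u,v),r=cv2.minEnclosingCircle(np.argwhere(l==i)[:,::-1].astype(np.float32)); out.append((u,v,r,s[i,4]))
    return out
E
python3 - <<'E'
from h import *
st(); f=cam('wrist','w1.png'); print(f['vertical_fov'],(-f['R'].T@f['t']).round(3))
for u,v,r,a in caps(f): print(np.round([u,v,r,a],1),*[onz(f,u,v,z)[:2].round(4) for z in(.045,.077,.111)])
E
```

```text
t 1.92 pos [0.4232 0.3147 0.199 ] xang 99.1 zdir [ 0.  0. -1.] F [0.6 0.  0.2] T [ 0.02  0.04 -0.04] gap 1.002 q7 1.01
65.70646984690485 [0.348 0.303 0.345]
[  4.5 153.   18.6 497. ] [ 0.441  -0.1738] [ 0.4311 -0.123 ] [ 0.4205 -0.069 ]
[ 110.5  173.5   51.2 3964. ] [0.4455 0.0681] [0.435  0.0931] [0.424  0.1197]
[ 326.   191.8   29.3 2123. ] [0.4289 0.3206] [0.4202 0.3187] [0.411  0.3166]
[  4.5 297.5  31.8 621. ] [ 0.751  -0.2968] [ 0.708  -0.2329] [ 0.6623 -0.165 ]
[203.  349.5  13.8 346. ] [0.6809 0.1886] [0.6454 0.2007] [0.6076 0.2137]
[287.5 360.5   6.   73. ] [0.6704 0.3084] [0.636  0.3078] [0.5994 0.3071]
[613.8 387.6  11.4  83. ] [0.8562 1.2296] [0.802  1.1308] [0.7444 1.0258]
```

View pics/w1.png

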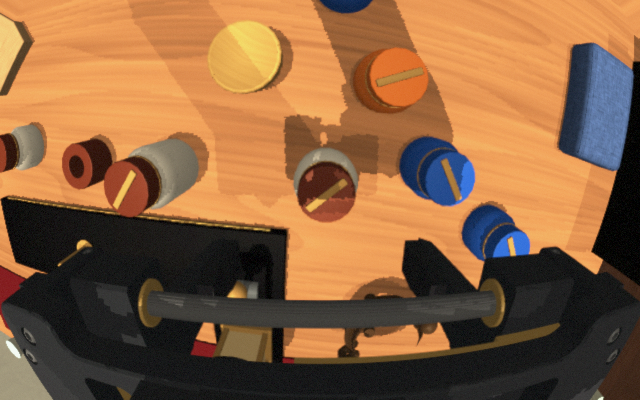

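The wrist view shows the squat jar's cap at (326,192) beneath the tool, in line with the earlier measure. I'll grasp its cap, turn it clockwise and read the torque.

carry_out(targets=[[-1, 0, 0.02, -0.3, 0, 0, 0], [-1, 0, 0, -0.3, 0, 0, 0], [-1, 0, 0, -0.3, 0, 0, 0], [-1, 0, 0, -0.3, 0, 0, 0], [-1, 0, 0, -0.26, 0, 0, 0], [-1, 0, 0, 0, 0, 0, 0], [1, 0, 0, 0, 0, 0, 0], [1, 0, 0, 0, 0, 0, 0], [1, 0, 0, 0, 0, 0, 0], [1, 0, 0, 0, 0, 0, 0]], force=25)

```text
time_s: 2.8
tool_pos: [0.4242, 0.3174, 0.0544]
tool_rot: [2.038, 2.39, 0.005]
force: [-0.9, -0.3, 0.0]
finger_gap: 0.718
```

carry_out(targets=[[1, 0, 0, 0, 0, 0, 0], [1, 0, 0, 0, 0, 0, 0], [1, 0, 0, 0, 0, 0, 0], [1, 0, 0, 0, 0, 0, 0], [1, 0, 0, 0, 0, 0, 0], [1, 0, 0, 0, 0, 0, -0.075], [1, 0, 0, 0, 0, 0, -0.075], [1, 0, 0, 0, 0, 0, -0.075], [1, 0, 0, 0, 0, 0, -0.075], [1, 0, 0, 0, 0, 0, -0.075]])

```text
time_s: 3.63
tool_pos: [0.4245, 0.3169, 0.054]
tool_rot: [2.649, 1.689, 0.004]
force: [0.6, -0.7, 7.9]
finger_gap: 0.608
```

```bash
python3 -c "
from h import *
st()"
```

```text
t 3.63 pos [0.4245 0.3169 0.054 ] xang 65.0 zdir [ 0.002  0.001 -1.   ] F [ 0.6 -0.7  7.9] T [-0.16 -0.06  0.15] gap 0.608 q7 0.56
```

carry_out(targets=[[1, 0, 0, 0, 0, 0, -0.075], [1, 0, 0, 0, 0, 0, -0.075], [1, 0, 0, 0, 0, 0, -0.075], [1, 0, 0, 0, 0, 0, -0.075], [1, 0, 0, 0, 0, 0, -0.075], [1, 0, 0, 0, 0, 0, -0.075], [1, 0, 0, 0, 0, 0, -0.075], [1, 0, 0, 0, 0, 0, -0.075], [1, 0, 0, 0, 0, 0, -0.075], [1, 0, 0, 0, 0, 0, 0]])

```text
time_s: 4.47
tool_pos: [0.4242, 0.317, 0.054]
tool_rot: [-3.138, -0.117, -0.003]
force: [-0.2, -1.1, 10.0]
finger_gap: 0.608
```

```bash
python3 -c "
from h import *
st()"
```

```text
t 4.47 pos [0.4242 0.317  0.054 ] xang 4.3 zdir [ 0.002  0.001 -1.   ] F [-0.2 -1.1 10. ] T [-0.16  0.21 -0.02] gap 0.608 q7 -0.23
```

carry_out(targets=[[1, 0, 0, 0.2, 0, 0, 0], [1, 0, 0, 0.3, 0, 0, 0], [1, 0, 0, 0.3, 0, 0, 0], [1, 0, 0, 0.3, 0, 0, 0], [1, 0, 0, 0.2, 0, 0, 0], [1, 0, 0, 0, 0, 0, 0], [1, 0.06, -0.155, 0, 0, 0, 0], [1, 0.1, -0.3, 0, 0, 0, 0], [1, 0.1, -0.3, 0, 0, 0, 0], [1, 0.1, -0.3, 0, 0, 0, 0]])

```text
time_s: 5.3
tool_pos: [0.4576, 0.2092, 0.1807]
tool_rot: [3.137, 0.128, -0.005]
force: [0.5, -0.5, -6.2]
finger_gap: 0.605
```

carry_out(targets=[[1, 0.1, -0.4, 0, 0, 0, 0], [1, 0.1, -0.4, 0, 0, 0, 0], [1, 0.1, -0.4, 0, 0, 0, 0], [1, 0.1, -0.4, 0, 0, 0, 0], [1, 0.1, -0.4, 0, 0, 0, 0], [1, 0.12, -0.4, 0, 0, 0, 0], [1, 0.12, -0.4, 0, 0, 0, 0], [1, 0.12, -0.4, 0, 0, 0, 0], [1, 0.12, -0.4, 0, 0, 0, 0], [1, 0.12, -0.2, 0, 0, 0, 0]])

```text
time_s: 6.13
tool_pos: [0.5667, -0.1752, 0.1807]
tool_rot: [3.136, 0.117, -0.006]
force: [0.8, -1.3, -6.6]
finger_gap: 0.603
```

carry_out(targets=[[1, 0.12, -0.1, 0, 0, 0, 0], [1, 0.08, -0.1, 0, 0, 0, 0], [1, 0.08, -0.1, 0, 0, 0, 0], [1, 0.02, 0, 0, 0, 0, 0], [1, 0, 0, 0, 0, 0, 0], [1, 0, 0, 0, 0, 0, 0], [1, 0, 0, 0, 0, 0, 0], [1, 0, 0, 0, 0, 0, 0], [1, 0, 0, 0, 0, 0, 0], [1, 0, 0, 0, 0, 0, 0]])

```text
time_s: 6.97
tool_pos: [0.5989, -0.1981, 0.1828]
tool_rot: [-3.139, -0.127, -0.0]
force: [0.8, -0.5, -5.7]
finger_gap: 0.605
```

```bash
python3 - <<'E'
from h import *
st(); f=cam('wrist','w2.png'); print((-f['R'].T@f['t']).round(3))
E
```

```text
t 6.97 pos [ 0.5989 -0.1981  0.1828] xang 4.6 zdir [ 0.  0. -1.] F [ 0.8 -0.5 -5.7] T [-0.1   0.07  0.01] gap 0.605 q7 0.67
[ 0.592 -0.122  0.329]
```

View pics/w2.png

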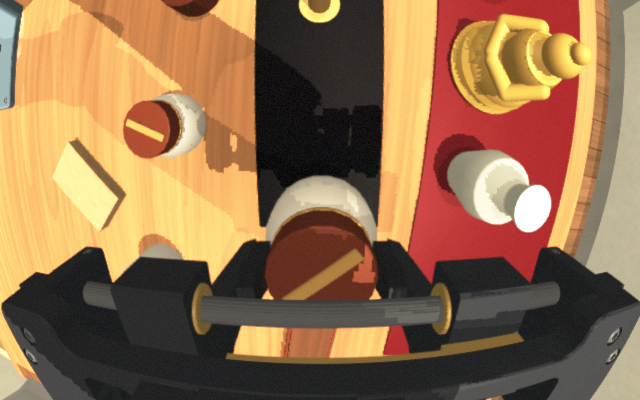

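The wrist view shows the board's edges at about u=259 and u=382 (row 190) and u=255 and u=385 (row 60). The post base flange is near (320,5), and the near-right corner is near (260,226).

```bash
python3 - <<'E'
from h import *
f=cam('wrist'); im=f['image']; hsv=cv2.cvtColor(im,cv2.COLOR_BGR2HSV)
for v in (40,80,120,160):
    b=hsv[v,:,2]<70; seg=np.where(b[240:400])[0]+240
    # longest run around the middle
    g=im[v].astype(int); dark=(g.max(1)<75); l=320
    us=[u for u in range(240,400) if dark[u]]; L,R=us[0],us[-1]
    A,B=onz(f,L,v,.018),onz(f,R,v,.018); C=(A+B)/2; print(v,L,R,A[:2].round(4),B[:2].round(4),'C',C[:2].round(4))
print('nr corner',onz(f,260,226,.018)[:2])
for p in((320,7),): print('post',onz(f,*p,.02)[:2])
E
```

```text
40 255 382 [ 0.5205 -0.0564] [ 0.6468 -0.0464] C [ 0.5837 -0.0514]
80 255 382 [ 0.524  -0.0981] [ 0.6502 -0.088 ] C [ 0.5871 -0.0931]
120 255 381 [ 0.5266 -0.1389] [ 0.6531 -0.1287] C [ 0.5899 -0.1338]
160 256 379 [ 0.5295 -0.1801] [ 0.6557 -0.1698] C [ 0.5926 -0.175 ]
nr corner [ 0.53565059 -0.25273681]
post [ 0.58256662 -0.01856673]
```

carry_out(targets=[[1, -0.05, 0.09, -0.15, 0, 0, 0], [1, 0, 0, -0.2, 0, 0, 0], [1, 0, 0, -0.2, 0, 0, 0], [1, 0, 0, -0.2, 0, 0, 0], [1, 0, 0, -0.15, 0, 0, 0], [1, 0, 0, -0.1, 0, 0, 0], [1, 0, 0, -0.05, 0, 0, 0], [1, 0, 0, -0.03, 0, 0, 0], [1, 0, 0, -0.02, 0, 0, 0], [1, 0, 0, 0, 0, 0, 0]])

```text
time_s: 7.9
tool_pos: [0.5945, -0.1898, 0.0732]
tool_rot: [3.139, 0.126, 0.002]
force: [0.3, -0.2, -6.2]
finger_gap: 0.601
```

```bash
python3 -c "
from h import *
st()"
```

```text
t 7.9 pos [ 0.5945 -0.1898  0.0732] xang 4.6 zdir [ 0.001 -0.    -1.   ] F [ 0.3 -0.2 -6.2] T [-0.09  0.1  -0.04] gap 0.601 q7 0.73
```

carry_out(targets=[[1, 0, 0, -0.01, 0, 0, 0], [1, 0, 0, -0.01, 0, 0, 0], [1, 0, 0, 0, 0, 0, 0], [-1, 0, 0, 0, 0, 0, 0], [-1, 0, 0, 0, 0, 0, 0], [-1, 0, 0, 0, 0, 0, 0], [-1, 0, 0, 0, 0, 0, 0], [-1, 0, 0, 0.2, 0, 0, 0], [-1, 0, 0, 0.4, 0, 0, 0], [-1, 0, 0, 0.3, 0, 0, 0]])

```text
time_s: 8.73
tool_pos: [0.5939, -0.1896, 0.1621]
tool_rot: [3.139, 0.126, -0.001]
force: [1.1, 0.4, 0.6]
finger_gap: 1.004
```

carry_out(targets=[[-1, -0.13, 0.037, 0.3, 0, 0, 0.075], [-1, -0.13, 0.037, 0.1, 0, 0, 0.075], [-1, -0.13, 0.037, 0, 0, 0, 0.075], [-1, -0.13, 0.037, 0, 0, 0, 0.075], [-1, -0.13, 0.037, 0, 0, 0, 0.075], [-1, -0.13, 0.037, 0, 0, 0, 0.075], [-1, -0.13, 0.037, 0, 0, 0, 0.075], [-1, -0.13, 0.037, 0, 0, 0, 0.075], [-1, -0.13, 0.037, 0, 0, 0, 0.075], [-1, -0.13, 0.037, 0, 0, 0, 0.075]])

```text
time_s: 9.57
tool_pos: [0.4634, -0.1524, 0.2008]
tool_rot: [2.534, 1.856, 0.0]
force: [0.8, 0.3, 0.3]
finger_gap: 1.0
```

carry_out(targets=[[-1, -0.13, 0.037, 0, 0, 0, 0.075], [-1, -0.13, 0.037, 0, 0, 0, 0.075], [-1, 0, 0, 0, 0, 0, 0.075], [-1, 0, 0, 0, 0, 0, 0.075], [-1, 0, 0, 0, 0, 0, 0], [-1, 0, 0, 0, 0, 0, 0], [-1, 0, 0, 0, 0, 0, 0], [-1, 0, 0, 0, 0, 0, 0], [-1, 0, 0, 0, 0, 0, 0], [-1, 0, 0, 0, 0, 0, 0]])

```text
time_s: 10.4
tool_pos: [0.4381, -0.1451, 0.2006]
tool_rot: [-2.039, -2.39, 0.0]
force: [-0.6, -0.5, 0.4]
finger_gap: 1.0
```

```bash
python3 - <<'E'
from h import *
st(); f=cam('wrist','w3.png'); g=cam('top','top3.png')
for u,v,r,a in caps(f): print(np.round([u,v,r,a],1),*[onz(f,u,v,z)[:2].round(4) for z in(.045,.07,.105)])
g=cv2.resize(g['image'][150:250,165:435],None,fx=2.4,fy=2.4,interpolation=cv2.INTER_CUBIC)
cv2.imwrite('pics/v4.png',np.vstack([f['image'][:320],g[:, :640]]))
E
```

```text
t 10.4 pos [ 0.4381 -0.1451  0.2006] xang 99.1 zdir [-0. -0. -1.] F [-0.6 -0.5  0.4] T [-0.02  0.04  0.03] gap 1.0 q7 2.05
[  26.    42.    49.4 3822. ] [ 0.2912 -0.5853] [ 0.2971 -0.5498] [ 0.3054 -0.5002]
[ 129.   134.    30.2 2160. ] [ 0.4116 -0.3657] [ 0.4075 -0.3485] [ 0.4019 -0.3243]
[ 321.5  186.5   29.3 2122. ] [ 0.4394 -0.1446] [ 0.4331 -0.1456] [ 0.4242 -0.1471]
[ 449.6  206.2   29.6 2412. ] [ 0.4382 -0.0035] [ 0.432  -0.0162] [ 0.4232 -0.034 ]
[565.6 233.8  22.2 893. ] [0.4481 0.1945] [0.441  0.1654] [0.4311 0.1246]
[ 102.   241.    55.1 1481. ] [ 0.5541 -0.4165] [ 0.5383 -0.395 ] [ 0.5161 -0.3649]
[579.6 244.1  15.9 226. ] [0.4598 0.236 ] [0.4518 0.2034] [0.4405 0.1579]
[ 265.5  354.    75.5 2637. ] [ 0.6804 -0.1825] [ 0.6541 -0.1804] [ 0.6173 -0.1775]
[634.8 365.3  18.8 237. ] [0.7968 0.8165] [0.7609 0.7359] [0.7105 0.6231]
[626.3 394.3   8.7  89. ] [0.9574 0.9631] [0.9081 0.8704] [0.8392 0.7405]
```

View pics/v4.png

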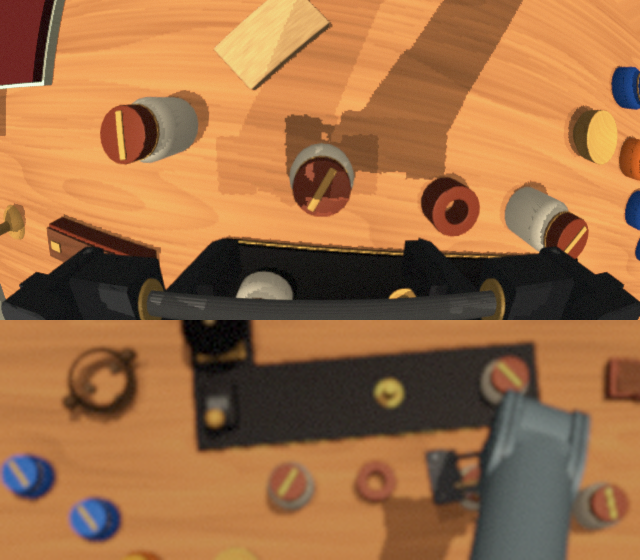

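The first jar stands upright at the board's right end, and squat2 is at (321,186), right under the tool. The same grasp and clockwise turn for it comes next.

carry_out(targets=[[-1, 0, 0, -0.3, 0, 0, 0], [-1, 0, 0, -0.3, 0, 0, 0], [-1, 0, 0, -0.3, 0, 0, 0], [-1, 0, 0, -0.3, 0, 0, 0], [-1, 0, 0, -0.26, 0, 0, 0], [-1, 0, 0, 0, 0, 0, 0], [1, 0, 0, 0, 0, 0, 0], [1, 0, 0, 0, 0, 0, 0], [1, 0, 0, 0, 0, 0, 0], [1, 0, 0, 0, 0, 0, 0]], force=25)

```text
time_s: 11.33
tool_pos: [0.4392, -0.1454, 0.0562]
tool_rot: [2.036, 2.389, 0.002]
force: [-0.6, -0.4, 0.0]
finger_gap: 0.726
```

carry_out(targets=[[1, 0, 0, 0, 0, 0, 0], [1, 0, 0, 0, 0, 0, 0], [1, 0, 0, 0, 0, 0, 0], [1, 0, 0, 0, 0, 0, 0], [1, 0, 0, 0, 0, 0, 0], [1, 0, 0, 0, 0, 0, -0.075], [1, 0, 0, 0, 0, 0, -0.075], [1, 0, 0, 0, 0, 0, -0.075], [1, 0, 0, 0, 0, 0, -0.075], [1, 0, 0, 0, 0, 0, -0.075]])

```text
time_s: 12.17
tool_pos: [0.4384, -0.1473, 0.0556]
tool_rot: [2.648, 1.685, 0.001]
force: [-2.4, -6.0, 7.1]
finger_gap: 0.605
```

carry_out(targets=[[1, 0, 0, 0, 0, 0, -0.075], [1, 0, 0, 0, 0, 0, -0.075], [1, 0, 0, 0, 0, 0, -0.075], [1, 0, 0, 0, 0, 0, -0.075], [1, 0, 0, 0, 0, 0, -0.075], [1, 0, 0, 0, 0, 0, -0.075], [1, 0, 0, 0, 0, 0, -0.075], [1, 0, 0, 0, 0, 0, -0.075], [1, 0, 0, 0, 0, 0, -0.075], [1, 0, 0, 0, 0, 0, 0]])

```text
time_s: 13.0
tool_pos: [0.4387, -0.1456, 0.0556]
tool_rot: [3.139, 0.117, 0.002]
force: [-0.9, 0.0, 10.2]
finger_gap: 0.604
```

```bash
python3 -c "
from h import *
st()"
```

```text
t 13.0 pos [ 0.4387 -0.1456  0.0556] xang 4.3 zdir [ 0.002 -0.001 -1.   ] F [-0.9  0.  10.2] T [-0.03  0.44 -0.01] gap 0.604 q7 0.96
```

carry_out(targets=[[1, 0, 0, 0.2, 0, 0, 0], [1, 0, 0, 0.3, 0, 0, 0], [1, 0, 0, 0.4, 0, 0, 0], [1, 0, 0, 0.3, 0, 0, 0], [1, 0.1, 0.03, 0, 0, 0, 0], [1, 0.25, 0.07, 0, 0, 0, 0], [1, 0.3, 0.09, 0, 0, 0, 0], [1, 0.3, 0.09, 0, 0, 0, 0], [1, 0.25, 0.07, 0, 0, 0, 0], [1, 0.2, 0.05, 0, 0, 0, 0]])

```text
time_s: 13.83
tool_pos: [0.5797, -0.1028, 0.1728]
tool_rot: [-3.137, -0.13, 0.002]
force: [-0.2, -0.7, -4.3]
finger_gap: 0.605
```

carry_out(targets=[[1, 0.08, 0.02, 0, 0, 0, 0], [1, 0, 0, 0, 0, 0, 0], [1, 0, 0, -0.15, 0, 0, 0], [1, 0, 0, -0.2, 0, 0, 0], [1, 0, 0, -0.2, 0, 0, 0], [1, 0, 0, -0.2, 0, 0, 0], [1, 0, 0, -0.15, 0, 0, 0], [1, 0, 0, -0.08, 0, 0, 0], [1, 0, 0, 0, 0, 0, 0], [1, 0, 0, 0, 0, 0, 0]])

```text
time_s: 14.67
tool_pos: [0.5858, -0.1036, 0.077]
tool_rot: [3.139, 0.126, -0.0]
force: [0.1, 0.2, -4.2]
finger_gap: 0.606
```

```bash
python3 -c "
from h import *
st()"
```

```text
t 14.67 pos [ 0.5858 -0.1036  0.077 ] xang 4.6 zdir [-0. -0. -1.] F [ 0.1  0.2 -4.2] T [-0.07  0.05  0.01] gap 0.606 q7 0.73
```

carry_out(targets=[[1, 0, 0, -0.02, 0, 0, 0], [1, 0, 0, -0.015, 0, 0, 0], [1, 0, 0, -0.005, 0, 0, 0], [1, 0, 0, 0, 0, 0, 0], [-1, 0, 0, 0, 0, 0, 0], [-1, 0, 0, 0, 0, 0, 0], [-1, 0, 0, 0, 0, 0, 0], [-1, 0, 0, 0, 0, 0, 0], [-1, 0, 0, 0.2, 0, 0, 0], [-1, 0, 0, 0.4, 0, 0, 0]])

```text
time_s: 15.5
tool_pos: [0.583, -0.1022, 0.1296]
tool_rot: [-3.138, -0.127, 0.012]
force: [0.4, 0.6, 0.2]
finger_gap: 0.999
```

carry_out(targets=[[-1, 0, 0, 0.4, 0, 0, 0.075], [-1, -0.13, -0.16, 0.4, 0, 0, 0.075], [-1, -0.13, -0.16, 0.22, 0, 0, 0.075], [-1, -0.13, -0.16, 0, 0, 0, 0.075], [-1, -0.13, -0.16, 0, 0, 0, 0.075], [-1, -0.13, -0.16, 0, 0, 0, 0.075], [-1, -0.13, -0.16, 0, 0, 0, 0.075], [-1, -0.13, -0.16, 0, 0, 0, 0.075], [-1, -0.13, -0.16, 0, 0, 0, 0.075], [-1, -0.13, -0.16, 0, 0, 0, 0.075]])

```text
time_s: 16.33
tool_pos: [0.4691, -0.2468, 0.2318]
tool_rot: [2.534, 1.856, 0.0]
force: [0.9, -1.5, -0.9]
finger_gap: 1.001
```

carry_out(targets=[[-1, -0.13, -0.16, 0, 0, 0, 0.075], [-1, -0.13, -0.16, 0, 0, 0, 0.075], [-1, -0.13, -0.16, 0, 0, 0, 0.075], [-1, -0.13, -0.16, 0, 0, 0, 0.075], [-1, -0.12, -0.17, 0, 0, 0, 0], [-1, 0, 0, 0, 0, 0, 0], [-1, 0, 0, 0, 0, 0, 0], [-1, 0, 0, 0, 0, 0, 0], [-1, 0, 0, 0, 0, 0, 0], [-1, 0, 0, 0, 0, 0, 0]])

```text
time_s: 17.17
tool_pos: [0.4068, -0.326, 0.2316]
tool_rot: [-2.036, -2.393, -0.001]
force: [0.0, 0.3, -0.1]
finger_gap: 0.999
```

```bash
python3 - <<'E'
from h import *
st(); f=cam('wrist','w5.png'); g=cam('top','top5.png')
for u,v,r,a in caps(f): print(np.round([u,v,r,a],1),*[onz(f,u,v,z)[:2].round(4) for z in(.045,.07,.105)])
g=cv2.resize(g['image'][150:250,165:435],None,fx=2.4,fy=2.4,interpolation=cv2.INTER_CUBIC)
cv2.imwrite('pics/v6.png',np.vstack([f['image'][:320],g[:, :640]]))
E
```

```text
t 17.17 pos [ 0.4068 -0.326   0.2316] xang 99.2 zdir [ 0.  0. -1.] F [ 0.   0.3 -0.1] T [ 0.01 -0.02 -0.05] gap 0.999 q7 2.53
[ 101.    54.    72.3 9237. ] [ 0.2858 -0.6278] [ 0.2892 -0.606 ] [ 0.294  -0.5756]
[ 318.1  186.3   29.4 2174. ] [ 0.4164 -0.3278] [ 0.41   -0.3286] [ 0.4011 -0.3297]
[ 535.3  235.    21.3 1226. ] [ 0.4337 -0.0155] [ 0.426  -0.0398] [ 0.4153 -0.0737]
[614.5 259.5  17.6 650. ] [0.4573 0.2304] [0.4478 0.1877] [0.4346 0.1279]
[174.3 259.5  18.7 496. ] [ 0.5437 -0.4997] [ 0.5277 -0.4876] [ 0.5054 -0.4706]
[257.6 288.2  24.  764. ] [ 0.5621 -0.3836] [ 0.5447 -0.3802] [ 0.5205 -0.3754]
[405.8 342.3  25.2 891. ] [ 0.6276 -0.1636] [ 0.6054 -0.1767] [ 0.5742 -0.195 ]
[ 279.   347.5   60.6 1440. ] [ 0.6631 -0.3463] [ 0.6382 -0.3457] [ 0.6033 -0.3448]
[630.5 377.5  14.6 190. ] [0.8726 0.789 ] [0.8319 0.7043] [0.775  0.5858]
[609.  395.5  13.5 128. ] [0.9338 0.7045] [0.8885 0.6262] [0.8252 0.5166]
```

View pics/v6.png

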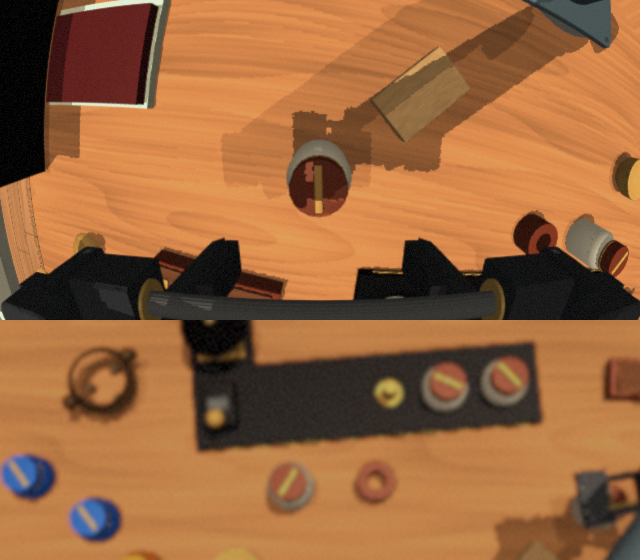

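Both squat jars stand on the board. The tall jar's cap is at (318,186), 3 to 4 mm from the tool axis. I'll correct, grasp and turn.

carry_out(targets=[[-1, -0.02, -0.02, -0.3, 0, 0, 0], [-1, 0, 0, -0.3, 0, 0, 0], [-1, 0, 0, -0.3, 0, 0, 0], [-1, 0, 0, -0.3, 0, 0, 0], [-1, 0, 0, -0.24, 0, 0, 0], [-1, 0, 0, 0, 0, 0, 0], [1, 0, 0, 0, 0, 0, 0], [1, 0, 0, 0, 0, 0, 0], [1, 0, 0, 0, 0, 0, 0], [1, 0, 0, 0, 0, 0, 0]], force=25)

```text
time_s: 18.1
tool_pos: [0.405, -0.3296, 0.0893]
tool_rot: [2.036, 2.389, 0.001]
force: [-0.1, -0.7, -0.3]
finger_gap: 0.722
```

carry_out(targets=[[1, 0, 0, 0, 0, 0, 0], [1, 0, 0, 0, 0, 0, 0], [1, 0, 0, 0, 0, 0, 0], [1, 0, 0, 0, 0, 0, 0], [1, 0, 0, 0, 0, 0, 0], [1, 0, 0, 0, 0, 0, -0.075], [1, 0, 0, 0, 0, 0, -0.075], [1, 0, 0, 0, 0, 0, -0.075], [1, 0, 0, 0, 0, 0, -0.075], [1, 0, 0, 0, 0, 0, -0.075]])

```text
time_s: 18.93
tool_pos: [0.4045, -0.3302, 0.0887]
tool_rot: [2.647, 1.687, 0.001]
force: [-1.1, -1.5, 4.7]
finger_gap: 0.606
```

carry_out(targets=[[1, 0, 0, 0, 0, 0, -0.075], [1, 0, 0, 0, 0, 0, -0.075], [1, 0, 0, 0, 0, 0, -0.075], [1, 0, 0, 0, 0, 0, -0.075], [1, 0, 0, 0, 0, 0, -0.075], [1, 0, 0, 0, 0, 0, -0.075], [1, 0, 0, 0, 0, 0, -0.075], [1, 0, 0, 0, 0, 0, -0.075], [1, 0, 0, 0, 0, 0, -0.075], [1, 0, 0, 0, 0, 0, 0]])

```text
time_s: 19.77
tool_pos: [0.4046, -0.3297, 0.0887]
tool_rot: [3.138, 0.117, 0.002]
force: [-0.5, 1.5, 7.8]
finger_gap: 0.604
```

```bash
python3 -c "
from h import *
st()"
```

```text
t 19.77 pos [ 0.4046 -0.3297  0.0887] xang 4.3 zdir [ 0.001 -0.001 -1.   ] F [-0.5  1.5  7.8] T [ 0.06  0.16 -0.05] gap 0.604 q7 1.37
```

carry_out(targets=[[1, 0, 0, 0.2, 0, 0, 0], [1, 0, 0, 0.3, 0, 0, 0], [1, 0, 0, 0.4, 0, 0, 0], [1, 0, 0, 0.35, 0, 0, 0], [1, 0.03, 0.1, 0, 0, 0, 0], [1, 0.07, 0.2, 0, 0, 0, 0], [1, 0.1, 0.3, 0, 0, 0, 0], [1, 0.13, 0.38, 0, 0, 0, 0], [1, 0.13, 0.38, 0, 0, 0, 0], [1, 0.13, 0.38, 0, 0, 0, 0]])

```text
time_s: 20.6
tool_pos: [0.4624, -0.1527, 0.2122]
tool_rot: [-3.138, -0.126, 0.002]
force: [0.8, -0.3, -6.6]
finger_gap: 0.602
```

carry_out(targets=[[1, 0.13, 0.38, 0, 0, 0, 0], [1, 0.13, 0.38, 0, 0, 0, 0], [1, 0.13, 0.38, 0, 0, 0, 0], [1, 0.13, 0.38, 0, 0, 0, 0], [1, 0.13, 0.38, 0, 0, 0, 0], [1, 0.13, 0.38, 0, 0, 0, 0], [1, 0.13, 0.38, 0, 0, 0, 0], [1, 0.1, 0.3, 0, 0, 0, 0], [1, 0.1, 0.25, 0, 0, 0, 0], [1, 0.06, 0.2, 0, 0, 0, 0]])

```text
time_s: 21.43
tool_pos: [0.5794, 0.1896, 0.2114]
tool_rot: [-3.138, -0.132, 0.003]
force: [1.6, 0.8, -6.5]
finger_gap: 0.607
```

carry_out(targets=[[1, 0, 0, 0, 0, 0, 0], [1, 0, 0, 0, 0, 0, 0], [1, 0, 0, 0, 0, 0, 0], [1, 0, 0, 0, 0, 0, 0], [1, 0, 0, 0, 0, 0, 0], [1, 0, 0, 0, 0, 0, 0], [1, 0, 0, 0, 0, 0, 0], [1, 0, 0, 0, 0, 0, 0], [1, 0, 0, 0, 0, 0, 0], [1, 0, 0, 0, 0, 0, 0]])

```text
time_s: 22.27
tool_pos: [0.5799, 0.186, 0.2128]
tool_rot: [-3.139, -0.126, 0.0]
force: [-0.4, 0.2, -7.1]
finger_gap: 0.606
```

```bash
python3 -c "
from h import *
st()"
```

```text
t 22.27 pos [0.5799 0.186  0.2128] xang 4.6 zdir [-0.  0. -1.] F [-0.4  0.2 -7.1] T [-0.1   0.06 -0.01] gap 0.606 q7 0.27
```

carry_out(targets=[[1, -0.07, -0.2, 0, 0, 0, 0], [1, -0.055, -0.16, 0, 0, 0, 0], [1, 0, 0, 0, 0, 0, 0], [1, 0, 0, -0.15, 0, 0, 0], [1, 0, 0, -0.25, 0, 0, 0], [1, 0, 0, -0.25, 0, 0, 0], [1, 0, 0, -0.2, 0, 0, 0], [1, 0, 0, -0.12, 0, 0, 0], [1, 0, 0, -0.06, 0, 0, 0], [1, 0, 0, 0, 0, 0, 0]])

```text
time_s: 23.1
tool_pos: [0.5677, 0.1503, 0.1096]
tool_rot: [-3.139, -0.127, 0.0]
force: [-0.5, 0.3, -6.1]
finger_gap: 0.608
```

```bash
python3 -c "
from h import *
st()"
```

```text
t 23.1 pos [0.5677 0.1503 0.1096] xang 4.6 zdir [-0.  0. -1.] F [-0.5  0.3 -6.1] T [-0.05  0.2   0.02] gap 0.608 q7 0.42
```

carry_out(targets=[[1, 0, 0, -0.02, 0, 0, 0], [1, 0, 0, -0.01, 0, 0, 0], [1, 0, 0, -0.005, 0, 0, 0], [1, 0, 0, 0, 0, 0, 0], [-1, 0, 0, 0, 0, 0, 0], [-1, 0, 0, 0, 0, 0, 0], [-1, 0, 0, 0, 0, 0, 0], [-1, 0, 0, 0, 0, 0, 0], [-1, 0, 0, 0.2, 0, 0, 0], [-1, 0, 0, 0.4, 0, 0, 0]])

```text
time_s: 23.93
tool_pos: [0.5647, 0.1497, 0.1634]
tool_rot: [3.137, 0.126, -0.011]
force: [0.2, 1.1, 1.4]
finger_gap: 0.996
```

carry_out(targets=[[-1, 0, 0, 0.4, 0, 0, 0.075], [-1, -0.13, -0.016, 0.26, 0, 0, 0.075], [-1, -0.13, -0.016, 0, 0, 0, 0.075], [-1, -0.13, -0.016, 0, 0, 0, 0.075], [-1, -0.13, -0.016, 0, 0, 0, 0.075], [-1, -0.13, -0.016, 0, 0, 0, 0.075], [-1, -0.13, -0.016, 0, 0, 0, 0.075], [-1, -0.13, -0.016, 0, 0, 0, 0.075], [-1, -0.13, -0.016, 0, 0, 0, 0.075], [-1, -0.13, -0.016, 0, 0, 0, 0.075]])

```text
time_s: 24.77
tool_pos: [0.4499, 0.1352, 0.2323]
tool_rot: [2.535, 1.856, 0.0]
force: [0.3, 0.2, -0.1]
finger_gap: 1.002
```

carry_out(targets=[[-1, -0.13, -0.016, 0, 0, 0, 0.075], [-1, 0, 0, 0, 0, 0, 0.075], [-1, 0, 0, 0, 0, 0, 0.075], [-1, 0, 0, 0, 0, 0, 0.075], [-1, 0, 0, 0, 0, 0, 0], [-1, 0, 0, 0, 0, 0, 0], [-1, 0, 0, 0, 0, 0, 0], [-1, 0, 0, 0, 0, 0, 0], [-1, 0, 0, 0, 0, 0, 0], [-1, 0, 0, 0, 0, 0, 0]])

```text
time_s: 25.6
tool_pos: [0.4375, 0.134, 0.2322]
tool_rot: [2.039, 2.39, -0.0]
force: [0.8, 0.0, -0.8]
finger_gap: 1.001
```

```bash
python3 - <<'E'
from h import *
st(); f=cam('wrist','w7.png'); g=cam('top','top7.png')
for u,v,r,a in caps(f): print(np.round([u,v,r,a],1),*[onz(f,u,v,z)[:2].round(4) for z in(.045,.07,.105)])
g=cv2.resize(g['image'][150:250,165:435],None,fx=2.4,fy=2.4,interpolation=cv2.INTER_CUBIC)
cv2.imwrite('pics/v8.png',np.vstack([f['image'][:320],g[:, :640]]))
E
```

```text
t 25.6 pos [0.4375 0.134  0.2322] xang 99.1 zdir [-0. -0. -1.] F [ 0.8  0.  -0.8] T [ 0.    0.04 -0.04] gap 1.001 q7 1.59
[ 216.6  164.4   28.3 2037. ] [0.4395 0.0141] [0.4337 0.0222] [0.4256 0.0336]
[ 323.7  191.4   29.7 2152. ] [0.452  0.1391] [0.4453 0.1379] [0.4358 0.1361]
[ 21.  216.   31.1 876. ] [ 0.5736 -0.3725] [ 0.5578 -0.3354] [ 0.5355 -0.2835]
[ 71.8 255.3  13.9 262. ] [ 0.616  -0.2394] [ 0.597  -0.2123] [ 0.5703 -0.1743]
[ 38.  269.   11.2 125. ] [ 0.674  -0.3513] [ 0.6506 -0.3158] [ 0.6179 -0.2661]
[322. 299.  18. 188.] [0.5947 0.1602] [0.5772 0.1574] [0.5528 0.1534]
[ 274.   341.5   75.4 3619. ] [0.6833 0.1046] [0.6593 0.1059] [0.6255 0.1078]
[425.5 349.5  23.5 187. ] [0.6733 0.3336] [0.65   0.3177] [0.6173 0.2955]
```

View pics/v8.png

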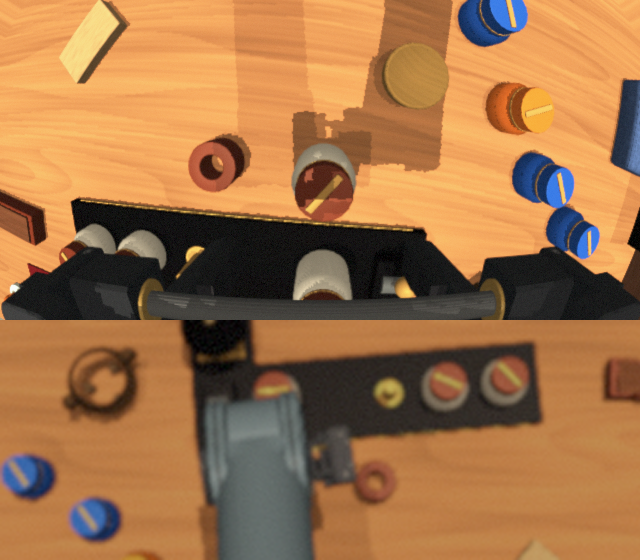

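The third jar stands on the board and the last one is right under the tool at (324,191). Same grasp again.

carry_out(targets=[[-1, 0, 0.01, -0.3, 0, 0, 0], [-1, 0, 0, -0.3, 0, 0, 0], [-1, 0, 0, -0.3, 0, 0, 0], [-1, 0, 0, -0.3, 0, 0, 0], [-1, 0, 0, -0.24, 0, 0, 0], [-1, 0, 0, 0, 0, 0, 0], [1, 0, 0, 0, 0, 0, 0], [1, 0, 0, 0, 0, 0, 0], [1, 0, 0, 0, 0, 0, 0], [1, 0, 0, 0, 0, 0, 0]], force=25)

```text
time_s: 26.53
tool_pos: [0.4385, 0.1355, 0.0896]
tool_rot: [2.037, 2.39, 0.004]
force: [-0.2, -0.0, -0.3]
finger_gap: 0.718
```

carry_out(targets=[[1, 0, 0, 0, 0, 0, 0], [1, 0, 0, 0, 0, 0, 0], [1, 0, 0, 0, 0, 0, 0], [1, 0, 0, 0, 0, 0, 0], [1, 0, 0, 0, 0, 0, 0], [1, 0, 0, 0, 0, 0, -0.075], [1, 0, 0, 0, 0, 0, -0.075], [1, 0, 0, 0, 0, 0, -0.075], [1, 0, 0, 0, 0, 0, -0.075], [1, 0, 0, 0, 0, 0, -0.075]])

```text
time_s: 27.37
tool_pos: [0.4386, 0.1346, 0.089]
tool_rot: [2.648, 1.688, 0.003]
force: [0.0, -1.6, 5.7]
finger_gap: 0.61
```

carry_out(targets=[[1, 0, 0, 0, 0, 0, -0.075], [1, 0, 0, 0, 0, 0, -0.075], [1, 0, 0, 0, 0, 0, -0.075], [1, 0, 0, 0, 0, 0, -0.075], [1, 0, 0, 0, 0, 0, -0.075], [1, 0, 0, 0, 0, 0, -0.075], [1, 0, 0, 0, 0, 0, -0.075], [1, 0, 0, 0, 0, 0, -0.075], [1, 0, 0, 0, 0, 0, -0.075], [1, 0, 0, 0, 0, 0, 0]])

```text
time_s: 28.2
tool_pos: [0.438, 0.1347, 0.0889]
tool_rot: [3.139, 0.117, 0.001]
force: [-1.2, -0.2, 9.9]
finger_gap: 0.608
```

```bash
python3 -c "
from h import *
st()"
```

```text
t 28.2 pos [0.438  0.1347 0.0889] xang 4.3 zdir [ 0.001 -0.    -1.   ] F [-1.2 -0.2  9.9] T [-0.16  0.55 -0.02] gap 0.608 q7 0.55
```

carry_out(targets=[[1, 0, 0, 0.2, 0, 0, 0], [1, 0, -0.1, 0.3, 0, 0, 0], [1, 0, -0.2, 0.4, 0, 0, 0], [1, 0, -0.2, 0.4, 0, 0, 0], [1, 0.1, -0.15, 0.2, 0, 0, 0], [1, 0.25, -0.03, 0, 0, 0, 0], [1, 0.35, 0, 0, 0, 0, 0], [1, 0.35, 0, 0, 0, 0, 0], [1, 0.25, 0, 0, 0, 0, 0], [1, 0.06, 0, 0, 0, 0, 0]])

```text
time_s: 29.03
tool_pos: [0.5765, 0.0696, 0.2321]
tool_rot: [3.137, 0.127, 0.002]
force: [0.6, 0.7, -5.6]
finger_gap: 0.608
```

carry_out(targets=[[1, 0, 0, 0, 0, 0, 0], [1, 0, 0, 0, 0, 0, 0], [1, 0, 0, -0.15, 0, 0, 0], [1, 0, 0, -0.3, 0, 0, 0], [1, 0, 0, -0.3, 0, 0, 0], [1, 0, 0, -0.25, 0, 0, 0], [1, 0, 0, -0.15, 0, 0, 0], [1, 0, 0, -0.12, 0, 0, 0], [1, 0, 0, 0, 0, 0, 0], [1, 0, 0, 0, 0, 0, 0]])

```text
time_s: 29.87
tool_pos: [0.5734, 0.0697, 0.1063]
tool_rot: [3.139, 0.126, 0.001]
force: [-0.6, 0.3, -5.7]
finger_gap: 0.599
```

```bash
python3 -c "
from h import *
st()"
```

```text
t 29.87 pos [0.5734 0.0697 0.1063] xang 4.6 zdir [ 0. -0. -1.] F [-0.6  0.3 -5.7] T [-0.08  0.04 -0.01] gap 0.599 q7 0.55
```

carry_out(targets=[[1, 0, 0, -0.005, 0, 0, 0], [1, 0, 0, -0.01, 0, 0, 0], [1, 0, 0, 0, 0, 0, 0], [-1, 0, 0, 0, 0, 0, 0], [-1, 0, 0, 0, 0, 0, 0], [-1, 0, 0, 0, 0, 0, 0], [-1, 0, 0, 0, 0, 0, 0], [-1, 0, 0, 0.2, 0, 0, 0], [-1, 0, 0, 0.4, 0, 0, 0], [-1, 0, 0, 0.4, 0, 0, 0]])

```text
time_s: 30.7
tool_pos: [0.5726, 0.0694, 0.2049]
tool_rot: [3.138, 0.126, -0.004]
force: [1.7, 1.0, 0.4]
finger_gap: 0.998
```

carry_out(targets=[[-1, 0, 0, 0.35, 0, 0, 0], [-1, 0.01, -0.3, 0, 0, 0, 0], [-1, 0.02, -0.4, 0, 0, 0, 0], [-1, 0.02, -0.4, 0, 0, 0, 0], [-1, 0.02, -0.4, 0, 0, 0, 0], [-1, 0.02, -0.1, 0, 0, 0, 0], [-1, 0, 0, 0, 0, 0, 0], [-1, 0, 0, 0, 0, 0, 0], [-1, 0, 0, 0, 0, 0, 0], [-1, 0, 0, 0, 0, 0, 0]])

```text
time_s: 31.53
tool_pos: [0.5827, -0.0881, 0.239]
tool_rot: [-3.138, -0.131, 0.001]
force: [-0.7, 0.4, -1.1]
finger_gap: 1.002
```

```bash
python3 - <<'E'
from h import *
st(); f=cam('wrist','w9.png'); print((-f['R'].T@f['t']).round(3))
for u,v,r,a in caps(f): print(np.round([u,v,r,a],1),*[onz(f,u,v,z)[:2].round(4) for z in(.045,.095,.129)])
hsv=cv2.cvtColor(f['image'],cv2.COLOR_BGR2HSV)
m=((abs(hsv[...,0].astype(int)-25)<10)&(hsv[...,1]>90)&(hsv[...,2]>110)).astype(np.uint8)
u,v=map(int,proj(f,(.58,-.0145,.05))); print(u,v)
mm=np.zeros_like(m); mm[v-40:v+40,u-40:u+40]=m[v-40:v+40,u-40:u+40]
n,l,s,c=cv2.connectedComponentsWithStats(mm); i=1+s[1:,4].argmax(); print(s[i],c[i])
cc,r=cv2.minEnclosingCircle(np.argwhere(l==i)[:,::-1].astype(np.float32)); print('circ',cc,r,onz(f,*cc,.02)[:2])
cv2.imwrite('pics/v9.png',np.vstack([f['image'][:330],cv2.resize(f['image'][v-50:v+50,u-100:u+100],None,fx=2.5,fy=2.5).repeat(1,0)[:, :640] if 0 else cv2.resize(f['image'][max(0,v-40):v+40,u-95:u+95],(640,270))]))
E
```

```text
t 31.53 pos [ 0.5827 -0.0881  0.239 ] xang 4.8 zdir [-0.     0.001 -1.   ] F [-0.7  0.4 -1.1] T [-0.05  0.01  0.  ] gap 1.002 q7 0.69
[ 0.576 -0.012  0.385]
[323.2  14.8  31.8 442. ] [0.569 0.093] [0.57   0.0775] [0.5707 0.067 ]
[352.   11.2  11.9  78. ] [0.5998 0.1007] [0.5963 0.084 ] [0.5939 0.0727]
[  484.    120.    142.6 20336. ] [ 7.697e-01 -2.000e-04] [ 0.7413 -0.002 ] [ 0.7219 -0.0032]
[ 211.4   87.6   27.7 1986. ] [0.4505 0.0049] [0.469  0.0024] [0.4815 0.0006]
[ 323.9  197.    28.3 1869. ] [ 0.5873 -0.1123] [ 0.5857 -0.0976] [ 0.5846 -0.0877]
[ 324.2  275.9   25.5 1542. ] [ 0.5968 -0.2162] [ 0.5937 -0.1863] [ 0.5917 -0.1659]
[404.2 283.2  17.4 321. ] [ 0.7035 -0.2215] [ 0.6847 -0.1908] [ 0.672  -0.1699]
[ 414.7  347.6   35.3 1796. ] [ 0.7481 -0.3409] [ 0.7228 -0.2926] [ 0.7056 -0.2598]
[317.9 348.1  20.5 703. ] [ 0.5989 -0.3449] [ 0.5956 -0.2961] [ 0.5933 -0.2629]
325 110
[309  94  34  34 951] [325.61303891 110.39957939]
circ (325.4624938964844, 110.2750015258789) 17.61797523498535 [ 0.58086749 -0.01463558]
```

View pics/v9.png

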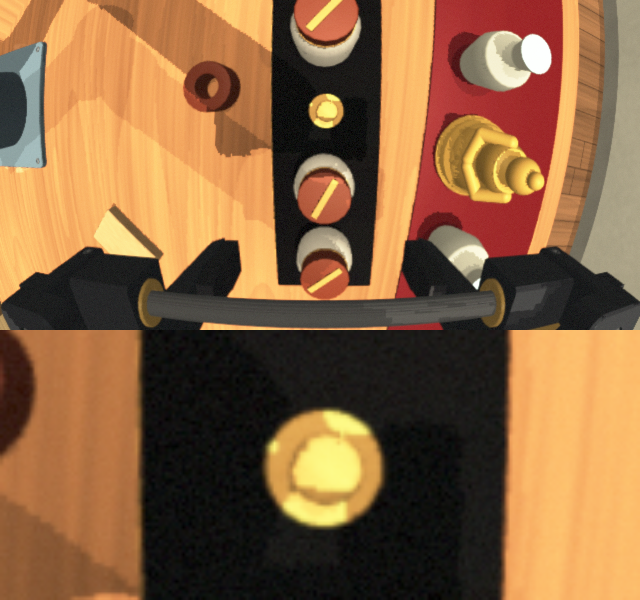

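The post flange and top are concentric at (325,110), which puts the post at (0.581,-0.0146). Next I'll place the camera over the collar to measure it the same way.

carry_out(targets=[[-1, -0.2, 0.02, 0, 0, 0, 0], [-1, -0.3, 0.04, 0, 0, 0, 0], [-1, -0.35, 0.05, 0, 0, 0, 0], [-1, -0.3, 0.04, 0, 0, 0, 0], [-1, -0.23, 0.04, 0, 0, 0, 0], [-1, 0, 0, 0, 0, 0, 0], [-1, 0, 0, 0, 0, 0, 0], [-1, 0, 0, 0, 0, 0, 0], [-1, 0, 0, 0, 0, 0, 0], [-1, 0, 0, 0, 0, 0, 0]])

```text
time_s: 32.42
tool_pos: [0.4455, -0.0715, 0.2395]
tool_rot: [3.138, 0.127, 0.001]
force: [0.1, 0.7, 0.2]
finger_gap: 1.0
```

```bash
python3 - <<'E'
from h import *
st(); f=cam('wrist','w10.png'); print((-f['R'].T@f['t']).round(3))
hsv=cv2.cvtColor(f['image'],cv2.COLOR_BGR2HSV); 
for u,v,r,a in caps(f): print(np.round([u,v,r,a],1),onz(f,u,v,.045)[:2].round(4),onz(f,u,v,.03)[:2].round(4))
u0,v0=map(int,proj(f,(.443,.006,.045))); c=f['image'][v0-60:v0+60,u0-60:u0+60]; print(u0,v0)
g=cv2.GaussianBlur(cv2.cvtColor(c,cv2.COLOR_BGR2GRAY),(3,3),0)
H=cv2.HoughCircles(g,cv2.HOUGH_GRADIENT,1.2,5,param1=100,param2=15,minRadius=8,maxRadius=40)
print(H[0][:6] if H is not None else None)
for x,y,r in H[0][:6]: print(r,onz(f,u0-60+x,v0-60+y,.045)[:2].round(4))
E
```

```text
t 32.42 pos [ 0.4455 -0.0715  0.2395] xang 4.6 zdir [ 0.001 -0.001 -1.   ] F [0.1 0.7 0.2] T [-0.02  0.07  0.02] gap 1.0 q7 0.61
[0.439 0.005 0.386]
[  547.5   129.5   143.8 15361. ] [0.7387 0.0222] [0.7519 0.023 ]
[ 472.9   56.1   30.3 2216. ] [0.6093 0.0895] [0.6168 0.0932]
[ 325.6  105.2   26.7 1293. ] [0.4434 0.0073] [0.4436 0.0075]
[ 448.5  220.9   27.  1646. ] [ 0.6082 -0.1143] [ 0.6157 -0.1195]
[398.5 351.   17.8 298. ] [ 0.5859 -0.3327] [ 0.5924 -0.3476]
325 106
[[84.600006 73.8      35.36    ]
 [64.200005 52.2      19.52    ]
 [60.600002 59.4      11.84    ]
 [52.2      58.2      18.920002]
 [57.000004 51.000004 20.720001]
 [73.8      83.4      24.560001]]
35.36 [ 0.4708 -0.0063]
19.52 [0.4466 0.0154]
11.84 [0.4434 0.0071]
18.920002 [0.4342 0.0077]
20.720001 [0.4388 0.016 ]
24.560001 [ 0.46  -0.018]
```

carry_out(targets=[[-1, -0.02, 0.3, -0.1, 0, 0, 0], [-1, 0, 0.3, -0.3, 0, 0, 0], [-1, 0, 0.187, -0.4, 0, 0, 0], [-1, 0, 0, -0.4, 0, 0, 0], [-1, 0, 0, -0.2, 0, 0, 0], [-1, 0, 0, 0, 0, 0, 0], [-1, 0, 0, -0.3, 0, 0, 0], [-1, 0, 0, -0.3, 0, 0, 0], [-1, 0, 0, -0.19, 0, 0, 0], [-1, 0, 0, 0, 0, 0, 0]], force=20)

```text
time_s: 33.3
tool_pos: [0.442, 0.0053, 0.0217]
tool_rot: [3.139, 0.125, -0.004]
force: [-0.8, 0.1, 0.3]
finger_gap: 1.001
```

carry_out(targets=[[-1, 0, 0, 0, 0, 0, 0], [1, 0, 0, 0, 0, 0, 0], [1, 0, 0, 0, 0, 0, 0], [1, 0, 0, 0, 0, 0, 0], [1, 0, 0, 0, 0, 0, 0], [1, 0, 0, 0, 0, 0, 0], [1, 0, 0, 0, 0, 0, 0], [1, 0, 0, 0, 0, 0, 0], [1, 0, 0, 0, 0, 0, 0], [1, 0, 0, 0, 0, 0, 0]])

```text
time_s: 34.13
tool_pos: [0.4431, 0.0061, 0.0237]
tool_rot: [-3.138, -0.126, -0.002]
force: [-1.4, 0.7, 8.0]
finger_gap: 0.666
```

```bash
python3 -c "
from h import *
st()"
```

```text
t 34.13 pos [0.4431 0.0061 0.0237] xang 4.6 zdir [ 0.001  0.001 -1.   ] F [-1.4  0.7  8. ] T [ 0.14  0.16 -0.  ] gap 0.666 q7 0.85
```

carry_out(targets=[[1, 0, 0, 0.2, 0, 0, 0], [1, 0, 0, 0.3, 0, 0, 0], [1, 0, 0, 0.3, 0, 0, 0], [1, 0, 0, 0.2, 0, 0, 0], [1, 0.1, -0.02, 0, 0, 0, 0], [1, 0.25, -0.04, 0, 0, 0, 0], [1, 0.35, -0.05, 0, 0, 0, 0], [1, 0.35, -0.05, 0, 0, 0, 0], [1, 0.25, -0.04, 0, 0, 0, 0], [1, 0.075, -0.018, 0, 0, 0, 0]])

```text
time_s: 34.97
tool_pos: [0.5837, -0.0164, 0.1222]
tool_rot: [3.138, 0.128, 0.003]
force: [-0.2, -0.0, -1.4]
finger_gap: 0.66
```

carry_out(targets=[[1, 0, 0, 0, 0, 0, 0], [1, 0, 0, 0, 0, 0, 0], [1, 0, 0, 0, 0, 0, 0], [1, 0, 0, 0, 0, 0, 0], [1, 0, 0, 0, 0, 0, 0], [1, 0, 0, 0, 0, 0, 0], [1, 0, 0, 0, 0, 0, 0], [1, 0, 0, 0, 0, 0, 0], [1, 0, 0, 0, 0, 0, 0], [1, 0, 0, 0, 0, 0, 0]])

```text
time_s: 35.8
tool_pos: [0.58, -0.0159, 0.1231]
tool_rot: [-3.139, -0.127, -0.0]
force: [0.4, -0.1, -0.6]
finger_gap: 0.66
```

```bash
python3 - <<'E'
from h import *
s=st(); f=cam('wrist','w11.png'); g=cam('side')
for u,v,r,a in caps(f): print(np.round([u,v,r,a],1))
u,v=map(int,proj(f,s['tool_pos'])); a=f['image'][150:350,210:450]
uu,vv=map(int,proj(g,(.58,-.015,.09))); b=g['image'][vv-50:vv+50,uu-60:uu+60]
cv2.imwrite('pics/v10.png',np.hstack([cv2.resize(a,(480,400)),cv2.resize(b,(320,400) if 0 else (320,267)) if 0 else cv2.copyMakeBorder(cv2.resize(b,(320,267)),0,133,0,0,0)]))
E
```

```text
t 35.8 pos [ 0.58   -0.0159  0.1231] xang 4.6 zdir [ 0.  0. -1.] F [ 0.4 -0.1 -0.6] T [-0.13  0.03 -0.  ] gap 0.66 q7 0.65
[  527.    142.5   168.5 24672. ]
[ 319.8   84.7   58.5 3842. ]
[353.   74.   46.5 229. ]
[  321.2   257.2    66.9 10837. ]
[303.2 335.5  19.3 595. ]
[345.9 336.9  13.5  79. ]
```

View pics/v10.png

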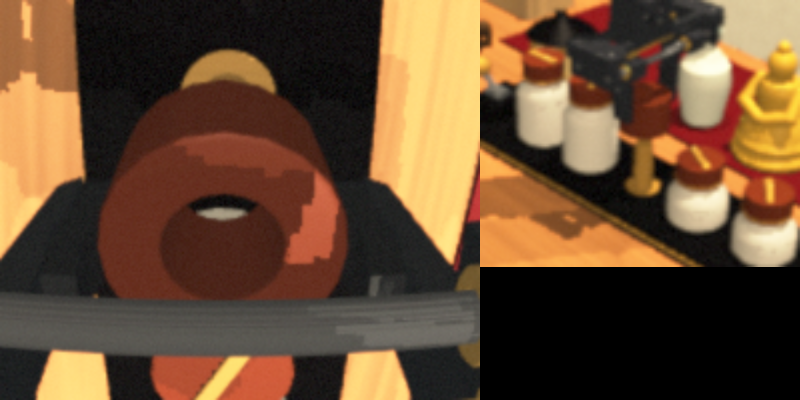

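The collar hangs just above the post in both views, centred, and all four jars stand upright. I'll lower it and check the force partway.

carry_out(targets=[[1, 0.005, 0, -0.1, 0, 0, 0], [1, 0, 0, -0.1, 0, 0, 0], [1, 0, 0, -0.05, 0, 0, 0], [1, 0, 0, -0.05, 0, 0, 0], [1, 0, 0, -0.05, 0, 0, 0], [1, 0, 0, 0, 0, 0, 0], [1, 0, 0, 0, 0, 0, 0], [1, 0, 0, 0, 0, 0, 0], [1, 0, 0, 0, 0, 0, 0], [1, 0, 0, 0, 0, 0, 0]])

```text
time_s: 36.73
tool_pos: [0.5807, -0.016, 0.0884]
tool_rot: [-3.139, -0.126, -0.001]
force: [0.3, 0.1, -1.5]
finger_gap: 0.661
```

```bash
python3 -c "
from h import *
st()"
```

```text
t 36.73 pos [ 0.5807 -0.016   0.0884] xang 4.6 zdir [ 0.001  0.    -1.   ] F [ 0.3  0.1 -1.5] T [-0.09  0.04 -0.02] gap 0.661 q7 0.68
```

carry_out(targets=[[1, 0, 0, -0.1, 0, 0, 0], [1, 0, 0, -0.1, 0, 0, 0], [1, 0, 0, -0.1, 0, 0, 0], [1, 0, 0, -0.08, 0, 0, 0], [1, 0, 0, -0.05, 0, 0, 0], [1, 0, 0, -0.02, 0, 0, 0], [1, 0, 0, 0, 0, 0, 0], [1, 0, 0, 0, 0, 0, 0], [1, 0, 0, 0, 0, 0, 0], [1, 0, 0, 0, 0, 0, 0]])

```text
time_s: 37.57
tool_pos: [0.5808, -0.016, 0.0434]
tool_rot: [3.139, 0.127, 0.001]
force: [-0.5, 0.1, -1.3]
finger_gap: 0.661
```

```bash
python3 -c "
from h import *
st()"
```

```text
t 37.57 pos [ 0.5808 -0.016   0.0434] xang 4.6 zdir [ 0.001 -0.    -1.   ] F [-0.5  0.1 -1.3] T [-0.02  0.07  0.02] gap 0.661 q7 0.73
```

No contact force, and the underside is at about 0.020. I'll release, rise, and go to the robot side of the switch with the jaws shut and turned along the shelf.

carry_out(targets=[[-1, 0, 0, -0.01, 0, 0, 0], [-1, 0, 0, 0, 0, 0, 0], [-1, 0, 0, 0, 0, 0, 0], [-1, 0, 0, 0, 0, 0, 0], [-1, 0, 0, 0, 0, 0, 0], [-1, 0, 0, 0.2, 0, 0, 0], [-1, 0, 0, 0.4, 0, 0, 0], [-1, 0, 0, 0.4, 0, 0, 0], [-1, 0, 0, 0.4, 0, 0, 0], [-1, 0, 0, 0.4, 0, 0, 0]])

```text
time_s: 38.4
tool_pos: [0.58, -0.0162, 0.2239]
tool_rot: [3.139, 0.125, -0.001]
force: [0.7, 0.3, -0.1]
finger_gap: 0.999
```

carry_out(targets=[[1, -0.1, 0, 0, 0, 0, 0.075], [1, -0.2, 0.2, 0, 0, 0, 0.075], [1, -0.2, 0.35, 0, 0, 0, 0.075], [1, -0.2, 0.35, 0, 0, 0, 0.075], [1, -0.2, 0.35, 0, 0, 0, 0.075], [1, -0.05, 0.35, 0, 0, 0, 0.075], [1, 0, 0.35, 0, 0, 0, 0.075], [1, 0, 0.35, 0, 0, 0, 0.075], [1, 0, 0.27, 0, 0, 0, 0.075], [1, 0, 0, 0, 0, 0, 0.075]])

```text
time_s: 39.23
tool_pos: [0.4844, 0.2481, 0.2218]
tool_rot: [-2.525, -1.866, -0.002]
force: [-0.9, 0.8, -0.8]
finger_gap: 0.267
```

carry_out(targets=[[1, 0, 0, 0, 0, 0, 0.075], [1, 0, 0, 0, 0, 0, 0.075], [1, 0, 0, 0, 0, 0, 0.075], [1, 0, 0, 0, 0, 0, 0.025], [1, 0, 0, 0, 0, 0, 0], [1, 0, 0, 0, 0, 0, 0], [1, 0, 0, 0, 0, 0, 0], [1, 0, 0, 0, 0, 0, 0], [1, 0, 0, 0, 0, 0, 0], [1, 0, 0, 0, 0, 0, 0]])

```text
time_s: 40.07
tool_pos: [0.4854, 0.241, 0.222]
tool_rot: [2.131, 2.309, -0.0]
force: [-0.4, -0.6, -0.5]
finger_gap: 0.003
```

```bash
python3 - <<'E'
from h import *
s=st(); f=cam('wrist','w12.png'); g=cam('side'); t=cam('top')
uu,vv=map(int,proj(g,(.575,.05,.05))); b=g['image'][vv-60:vv+60,uu-80:uu+80]
c=t['image'][145:215,235:400]
a=cv2.resize(f['image'],(480,300))
cv2.imwrite('pics/v11.png',np.vstack([np.hstack([a,cv2.resize(b,(320,240)) if 0 else cv2.copyMakeBorder(cv2.resize(b,(320,240)),0,60,0,0,0)]),cv2.resize(c,(800,300))]))
E
```

```text
t 40.07 pos [0.4854 0.241  0.222 ] xang 94.6 zdir [ 0. -0. -1.] F [-0.4 -0.6 -0.5] T [ 0.04 -0.   -0.03] gap 0.003 q7 1.4
```

View pics/v11.png

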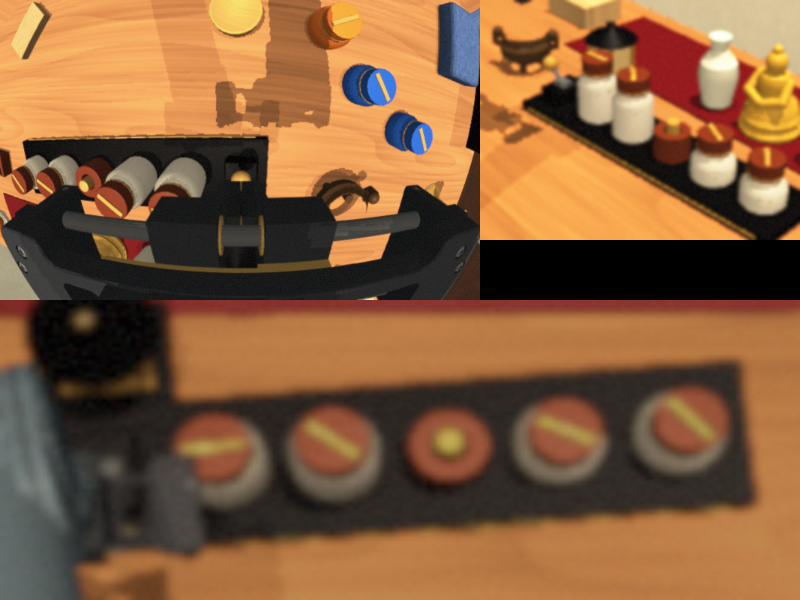

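Both views show the collar seated round the post between the upright jars, and the toggle ball in line with the tool at wrist pixel (320,237). Now I'll lower and push.

carry_out(targets=[[1, 0, 0, -0.3, 0, 0, 0], [1, 0, 0, -0.3, 0, 0, 0], [1, 0, 0, -0.3, 0, 0, 0], [1, 0, 0, -0.3, 0, 0, 0], [1, 0, 0, -0.23, 0, 0, 0], [1, 0, 0, 0, 0, 0, 0], [1, 0.1, 0.008, 0, 0, 0, 0], [1, 0.1, 0.008, 0, 0, 0, 0], [1, 0.1, 0.008, 0, 0, 0, 0], [1, 0.1, 0.008, 0, 0, 0, 0]])

```text
time_s: 41.05
tool_pos: [0.5273, 0.2447, 0.0807]
tool_rot: [2.13, 2.309, 0.003]
force: [-1.5, -0.2, 1.0]
finger_gap: 0.006
```

carry_out(targets=[[1, 0.08, 0.006, 0, 0, 0, 0], [1, 0.08, 0.006, 0, 0, 0, 0], [1, 0.08, 0.006, 0, 0, 0, 0], [1, 0.06, 0.005, 0, 0, 0, 0], [1, 0.05, 0.004, 0, 0, 0, 0], [1, 0.05, 0.004, 0, 0, 0, 0], [1, 0, 0, 0, 0, 0, 0], [1, 0, 0, 0, 0, 0, 0], [1, 0, 0, 0, 0, 0, 0], [1, 0, 0, 0, 0, 0, 0]])

```text
time_s: 41.88
tool_pos: [0.5655, 0.2474, 0.0792]
tool_rot: [2.13, 2.309, 0.0]
force: [-0.1, 0.7, 0.5]
finger_gap: 0.005
```

```bash
python3 - <<'E'
from h import *
s=st(); g=cam('side'); f=cam('wrist')
d=np.array(s['tool_pos'])[:2]-[.581,-.0146]; c,n=np.cos(.075),np.sin(.075); print('shelf xy',d@[c,n],d@[-n,c])
uu,vv=map(int,proj(g,(.56,.24,.09)))
cv2.imwrite('pics/v12.png',np.hstack([cv2.resize(g['image'][vv-40:vv+40,uu-50:uu+50],(400,320)),cv2.resize(f['image'][170:330,220:420],(400,320))]))
E
```

```text
t 41.88 pos [0.5655 0.2474 0.0792] xang 94.6 zdir [ 0.  0. -1.] F [-0.1  0.7  0.5] T [-0.    0.07  0.01] gap 0.005 q7 1.56
shelf xy 0.004132822618153328 0.2623842423954038
```

View pics/v12.png

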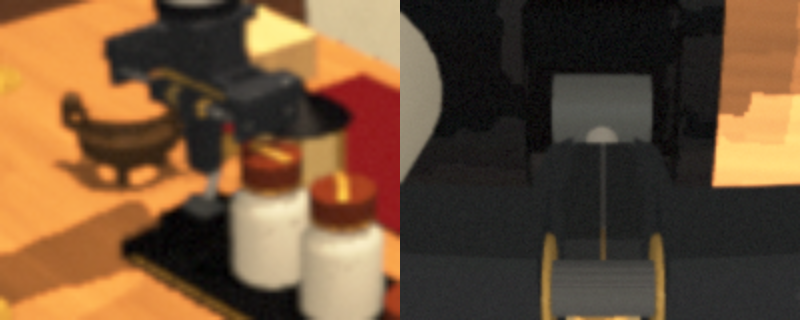

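The ball is hidden behind the fingers and there is no stop force yet, so I'll push on in small steps until the stop is felt.

carry_out(targets=[[1, 0.03, 0.002, 0, 0, 0, 0], [1, 0.03, 0.002, 0, 0, 0, 0], [1, 0, 0, 0, 0, 0, 0], [1, 0, 0, 0, 0, 0, 0], [1, 0, 0, 0, 0, 0, 0], [1, 0, 0, 0, 0, 0, 0], [1, 0, 0, 0, 0, 0, 0], [1, 0, 0, 0, 0, 0, 0], [1, 0, 0, 0, 0, 0, 0], [1, 0, 0, 0, 0, 0, 0]])

```text
time_s: 42.82
tool_pos: [0.5694, 0.2477, 0.0787]
tool_rot: [-2.128, -2.307, 0.005]
force: [-6.2, -1.0, 3.6]
finger_gap: 0.006
```

```bash
python3 -c "
from h import *
st()"
```

```text
t 42.82 pos [0.5694 0.2477 0.0787] xang 94.6 zdir [-0.005 -0.    -1.   ] F [-6.2 -1.   3.6] T [-0.13  1.29  0.04] gap 0.006 q7 1.56
```

A 6 N reaction means the lever is at its stop. I'll back off, rise, and check everything.

carry_out(targets=[[1, -0.2, -0.015, 0, 0, 0, 0], [1, -0.3, -0.02, 0, 0, 0, 0], [1, -0.3, -0.02, 0, 0, 0, 0], [1, -0.2, 0, 0.2, 0, 0, 0], [1, 0, 0, 0.4, 0, 0, 0], [1, 0, 0, 0.4, 0, 0, 0], [1, 0, 0, 0.4, 0, 0, 0], [1, -0.2, 0.3, 0, 0, 0, 0], [1, -0.2, 0.3, 0, 0, 0, 0], [1, -0.2, 0.3, 0, 0, 0, 0]])

```text
time_s: 43.65
tool_pos: [0.4117, 0.3335, 0.2204]
tool_rot: [-2.132, -2.307, -0.005]
force: [0.9, 0.6, 0.5]
finger_gap: 0.007
```

carry_out(targets=[[1, -0.2, 0.3, 0, 0, 0, 0], [1, 0, 0.3, 0, 0, 0, 0], [1, 0, 0.3, 0, 0, 0, 0], [1, 0, 0, 0, 0, 0, 0], [1, 0, 0, 0, 0, 0, 0], [1, 0, 0, 0, 0, 0, 0], [1, 0, 0, 0, 0, 0, 0], [1, 0, 0, 0, 0, 0, 0], [1, 0, 0, 0, 0, 0, 0], [1, 0, 0, 0, 0, 0, 0]])

```text
time_s: 44.48
tool_pos: [0.3917, 0.4216, 0.2192]
tool_rot: [-2.131, -2.308, -0.0]
force: [0.1, 0.0, 0.3]
finger_gap: 0.006
```

```bash
python3 - <<'E'
from h import *
s=st(); g=cam('side'); t=cam('top')
c,n=np.cos(.075),np.sin(.075)
for ph in (-.5,.35,.5):
    X=np.array([.581,-.0146,0])+np.array([c,n,0])*.06*np.sin(ph)+np.array([-n,c,0])*.262; X[2]=.04+.06*np.cos(ph); print(ph,'top',np.round(proj(t,X),1),'side',np.round(proj(g,X),1))
for u,v,r,a in caps(t): 
    for z in (.063,.095,.129):
        X=onz(t,u,v,z); d=X[:2]-[.581,-.0146]; print(round(u),round(v),z,'shelf',np.round([d@[c,n],d@[-n,c]],3),end=' | ')
    print()
cv2.imwrite('pics/v13.png',np.vstack([cv2.resize(t['image'][140:215,225:405],(800,333)),np.hstack([cv2.resize(g['image'][140:230,230:350],(356,267)),cv2.resize(g['image'][150:270,250:450],(444,267))])]))
E
```

```text
t 44.48 pos [0.3917 0.4216 0.2192] xang 94.6 zdir [-0.  0. -1.] F [0.1 0.  0.3] T [ 0.05  0.03 -0.03] gap 0.006 q7 1.04
-0.5 top [254.3 191.3] side [285. 177.]
0.35 top [253.2 177.4] side [295.8 171.6]
0.5 top [253.2 175.3] side [297.5 171.8]
322 123 0.063 shelf [0.209 0.001] | 322 123 0.095 shelf [0.198 0.003] | 322 123 0.129 shelf [0.187 0.004] | 
380 170 0.063 shelf [ 0.017 -0.193] | 380 170 0.095 shelf [ 0.011 -0.187] | 380 170 0.129 shelf [ 0.004 -0.181] | 
352 172 0.063 shelf [ 0.019 -0.094] | 352 172 0.095 shelf [ 0.013 -0.091] | 352 172 0.129 shelf [ 0.007 -0.087] | 
442 177 0.063 shelf [-0.028 -0.416] | 442 177 0.095 shelf [-0.033 -0.406] | 442 177 0.129 shelf [-0.038 -0.394] | 
303 177 0.063 shelf [0.015 0.087] | 303 177 0.095 shelf [0.009 0.086] | 303 177 0.129 shelf [0.003 0.086] | 
277 176 0.063 shelf [0.026 0.181] | 277 176 0.095 shelf [0.02  0.178] | 277 176 0.129 shelf [0.013 0.176] | 
327 179 0.063 shelf [-0.001  0.   ] | 327 179 0.095 shelf [-0.006  0.002] | 327 179 0.129 shelf [-0.012  0.003] | 
504 260 0.063 shelf [-0.341 -0.6  ] | 504 260 0.095 shelf [-0.339 -0.586] | 504 260 0.129 shelf [-0.337 -0.57 ] | 
58 338 0.063 shelf [-0.477  0.974] | 58 338 0.095 shelf [-0.473  0.954] | 58 338 0.129 shelf [-0.468  0.933] | 
17 329 0.063 shelf [-0.437  1.114] | 17 329 0.095 shelf [-0.433  1.092] | 17 329 0.129 shelf [-0.429  1.067] | 
37 346 0.063 shelf [-0.5    1.047] | 37 346 0.095 shelf [-0.495  1.026] | 37 346 0.129 shelf [-0.489  1.003] |
```

View pics/v13.png

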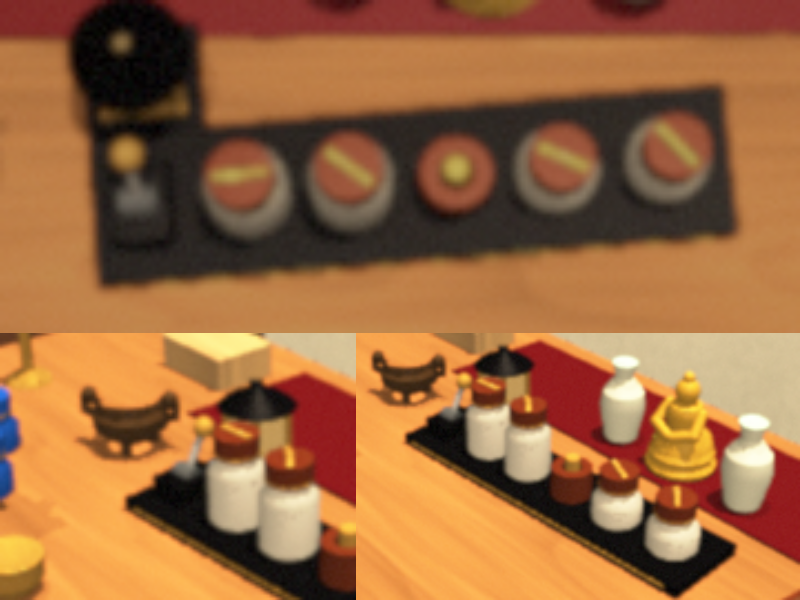

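The ball is at top pixel (253.6,174.9), and 1.0 rad predicts (253.2,175.3). All four jars and the collar are in place, so I'm handing in.

```bash
python3 -c "
from rig import robot
print(robot.sign_off())"
```

```text
the job is handed in; nothing more can be done
None
```

I handed the job in at about 44 s. Each of the four jars' caps was turned about 95° clockwise, past the 80° a loose cap can travel. I then stood the two tall jars between the post and the switch and the two squat ones on the other side. The collar was lowered over the post, and the toggle was pushed until it stopped (about 6 N).

**Final checks (top and side views):**

| Item | Position in the shelf frame | Required |
|---|---|---|
| Tall jars | y about 0.086 and 0.176 m | 0.045 to 0.225 m |
| Squat jars | y about -0.091 and -0.187 m | -0.225 to -0.045 m |
| All jars | within about 13 mm of the centre line | 45 mm |
| Collar | within about 1 mm of the post's centre | 5 mm at the end |
| Toggle | ball matches the picture predicted for about 1.0 rad | above 0.85 rad |

- **Upright and clear:** The jars look upright, the collar looks seated on the board, and the gripper is clear of everything.
- **Other altar things:** They look undisturbed in the views I took, but I didn't measure each one.
- **Caps not tested directly:** I can't see whether a cap is tight; I'm relying on each turn being longer than the cap's travel. I also didn't establish which caps had been loose.
- **Disagreements:** The last top view puts the jars up to about 1 cm from where I set them, most for the outer tall jar. I took that as measuring error and didn't re-measure, since the positions are well inside the limits. The first top view also placed the post about 8 mm off, so I used the close-up wrist measurement, and the collar went on without contact force.

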